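# Clear the drying rod into the sample drawer

### The arm

A 6-joint arm with a two-finger parallel gripper is mounted at the origin on the work surface. World frame = base frame: x ahead of the robot, y to its left, z up, the work surface at z = 0. Lengths are in m, angles in rad, forces in N, time in s.
With the tool pointing down it reaches from about 0.325 to 0.775 m from the base axis. Payload 5.5 kg.
Tool frame: the origin (TCP) lies between the finger pads; the fingertips stand 19 mm ahead of it and the grasp point (between the pads) is the TCP (ctrl.tips_ahead is the distance from the TCP to the fingertips, in m); z points along the fingers, y is the line along which they close (so a half turn about z gives the same grasp; the last joint's range is limited). The gripper opens to 85 mm and grips with 20 to 120 N. Pads are 22 mm wide; open, the fingers measure 114 mm over their backs; the gripper's body (76 mm by 85 mm) begins 54 mm behind the grasp point. The pads swing forward as they close: fully open they stand 13 mm farther back than shut.
Start: joints at [1.067, 0.091, 1.231, -0, 1.82, -0.057], TCP at [0.259, 0.541, 0.25] pointing down, gripper open.
Joint ranges: [-2.87, 2.87], [-0.86, 2.18], [0.17, 2.46], [-1.51, 4.65], [0.06, 2.69], [-2.65, 2.65]. Speed limits (rad/s): [2.57, 2.57, 3.01, 3.14, 3.14, 3.14].

### API

Orientations are given as a unit quaternion [w, x, y, z].
In Python, from cell import ctrl, vision, order gives the robot as it stands.
- The arm moves only by the tool servo_tool, never from a script. Its argument "increments" is a list of rows, each a list of 7 numbers: the shift along the world's x, y, z in cm, then the turn, a rotation vector about the world's x, y, z in rad, then the closure, from 0 (fully open) to 1 (shut). A call has exactly 8 rows; each row is the pose to reach, as a shift and turn from the pose commanded when the call began; what a row does not reach only later rows make up. A row lasts 1/12 s, in which the tool goes at most 41.7 mm and 7.16 degrees, less where a joint would pass 70% of its speed; a pose out of reach is approached as far as the arm can. A call with a gripper value outside its range is refused whole. The fingers move at their own pace and stop on an object; "newtons" is the grip in N (left out, the last holds). Time passes only in rows, so rows that repeat a pose let the fingers close, or fill a call up. It gives the time, the measured TCP pose, the force, the opening and the grip force at its end, in the units of the state.
- ctrl.get_state(): the state, without advancing time (a new reading comes with each control period).
- vision.snapshot(name): name is "scene" or "top" or "wrist"; returns the picture (480x640x3 uint8, red, green, blue); there is no depth.
- vision.camera_info(name): a dict with "fx", "fy", "cx", "cy" (pixels), "rvec" (rotation vector, rad) and "tvec" (3), from world to camera coordinates, as OpenCV has them; the wrist camera has in their place "tool_from_camera" (4x4, takes a point from camera to tool coordinates, whose origin is the TCP and whose axes are the flange's). Camera axes: x right, y down, z forward; pixel columns grow to the right and rows downward; lengths in m; the calibration is good to about 2 mm. The wrist camera is an equidistant fisheye: a pixel r from the principal point sees the ray r / f radians off the axis. A picture is of the moment at which its call begins: read the wrist's pose just before it. camera_info takes no time and is no camera call.
- order.hand_in(): hands the job in; it is judged then, once.
The state is a dict: "t": time; "qpos": joint angles; "qvel": joint speeds; "joint_torque": joint torques, N m; "tool_pos": TCP position; "eef_rot": TCP orientation; "ft_force": force on the tool from outside, world axes, zero at the start; "wrist_torque": the same for the moment, N m; "width": finger opening in m; "grasp_force": force on a finger pad.
Only numpy, scipy, OpenCV 4.12 (cv2) and the standard library are available. Lean on these libraries where they do the work, as an engineer would, in place of code of your own. Each camera call takes 0.05 s, during which the arm holds its last target. There are 200 camera calls.

### The job

The finish-sample tags on the bent drying rod are dry. Pull the drawer of the low white cabinet open, take every tag off the rod (slide each one along, round the bend and off the free end without forcing the rod) and lay them all in the drawer, together with the tag that lies on the bench; then push the drawer fully shut. Do not knock over the jar, the can or the cup.

Things in the scene. Friction and masses are not known exactly. Their poses are not given: they have to be found in the camera images.
- tag1: flat plywood tag 44 wide, 70 long, 10 thick, about 30 g, 16 mm hole through the thickness. Origin: hole centre. x through the thickness (faces +-5 mm), y across the width (sides +-22), z towards the top end (top +20, bottom -50). Hangs loose on the rod's first leg, plumb, z up, x along the rod, hole centre 3 below the rod's axis; tags about 40 apart, in any order. May be absent.
- tag2: flat plywood tag 44 wide, 70 long, 10 thick, about 30 g, 16 mm hole through the thickness. Origin: hole centre. x through the thickness (faces +-5 mm), y across the width (sides +-22), z towards the top end (top +20, bottom -50). Hangs loose on the rod's first leg, plumb, z up, x along the rod, hole centre 3 below the rod's axis; tags about 40 apart, in any order. May be absent.
- tag3: flat plywood tag 44 wide, 70 long, 10 thick, about 30 g, 16 mm hole through the thickness. Origin: hole centre. x through the thickness (faces +-5 mm), y across the width (sides +-22), z towards the top end (top +20, bottom -50). Hangs loose on the rod's first leg, plumb, z up, x along the rod, hole centre 3 below the rod's axis; tags about 40 apart, in any order. May be absent.
- tag4: flat plywood tag 44 wide, 70 long, 10 thick, about 30 g, 16 mm hole through the thickness. Origin: hole centre. x through the thickness (faces +-5 mm), y across the width (sides +-22), z towards the top end (top +20, bottom -50). Hangs loose on the rod's first leg, plumb, z up, x along the rod, hole centre 3 below the rod's axis; tags about 40 apart, in any order. May be absent.
- tag5: flat plywood tag 44 wide, 70 long, 10 thick, about 30 g, 16 mm hole through the thickness. Origin: hole centre. x through the thickness (faces +-5 mm), y across the width (sides +-22), z towards the top end (top +20, bottom -50). Always present, lying flat on the bench.
- rod: bent round steel bar, 10 mm diameter, fixed on a bench foot 90 x 90 x 16 mm; nothing stands above it. Origin: on the bench under its upright. In its frame (mm): upright at (0,0) to z=140; first leg level at z=140 along +x to (200,0); level 90 degree bend, centre-line radius 50 about (200,50), to (250,50); second leg along +y to the free end at (250,140)
- rod_root (a point): point (0, 0, 140) mm of the rod's frame, where the axes of upright and first leg meet (that corner is rounded, radius 20); axes as rod
- rod_tip (a point): centre of the rod's rounded free end, (250, 140, 140) mm in the rod's frame; tags come off only over this end; axes as rod
- cab_drawer0 (a joint): travel of the drawer (m): 0 shut, grows as it comes out towards the robot, stop at 0.166; friction about 1 N; starts shut or a little ajar. Only drawer of a low white cabinet, 240 deep, 260 wide, 85 high, fixed on the bench, front facing the robot
- cab_drawer0_handle (a point): middle of the drawer's bar handle: level bar, 11 mm diameter, 120 long along y, axis 35 in front of the drawer's face and 47 above the bench (38 below the cabinet's top); moves with the drawer. x points into the cabinet (pull along -x), y along the bar, z up
- drawer_floor (a point): middle of the drawer's inner floor, 22 above the bench; moves with the drawer; axes as the handle's. Inside 195 (x) by 218 (y); side walls rise 41, the front 51 above the floor, as high as the slot in the cabinet: a tag standing on end (70) does not go in. Cabinet's front edge is at x = joint - 103 mm from here; the handle at x = -153
- jar: closed jar, 64 diameter, 85 high, on the bench; origin: centre of its underside, z up. Bystander
- can: closed metal can, 68 diameter, 100 high; origin: centre of its underside, z up. Bystander
- pot: open white plastic cup, 84 diameter at the rim, 85 high; origin: centre of its underside, z up. Bystander
There are look-alikes about, which are no part of the job. What is shaped like the tag2 but blue or turquoise is not meant.

How it is judged:
By the outcome, as a careful person would: the job done as asked, in the order asked, and still so for the second after the job is handed in, with the robot touching nothing.
Of tag1, tag2, tag3, tag4 only 2 to 4 are there at a start; the rules pass over those that are not, and their reading is None.
At some moment in a run one of tag5 may be knocked a few centimetres aside while the robot is not near it.
Once in a run the grip may slacken for a moment while it holds something.
It also fails if it takes over 210 s, if anything falls off the work surface, if the arm or the gripper's body presses on something with over 40 N, if the wrist force passes 120 N, or if a joint passes its speed limit or range.

## Working session

There is one attempt and no reset: what is moved stays moved. The work goes in short steps, Python scripts to look and compute and a tool call to move; the robot and the scene stay as the last step left them, time stands still between calls to the robot, and variables do not carry over. Pictures are saved under pics/ and viewed, at most 14 in all, crops included, and the job is handed in when it is done.

Besides the shell and the picture viewer there is one more tool, called after "Call:" by a JSON object that holds its "name" and its "arguments". servo_tool: Moves the arm, as the interface text tells. Its arguments: {"type":"object","properties":{"increments":{"type":"array","items":{"type":"array","items":{"type":"number"}}},"newtons":{"type":"number"}},"required":["increments"]}

```bash
mkdir -p pics; ls; python3 - <<'E'
from cell import ctrl, vision, order
import cv2
for n in ("scene","top"):
    im=vision.snapshot(n); cv2.imwrite(f"pics/{n}0.png",im[:,:,::-1]); print(n,vision.camera_info(n))
print(vision.camera_info("wrist")); print(ctrl.get_state())
E
```

```text
pics
scene {'fx': 487.2438363235067, 'fy': 487.2438363235067, 'cx': 324.40431560847475, 'cy': 247.79326495740634, 'rvec': array([ 2.37837947,  0.65415729, -0.24169262]), 'tvec': array([-0.50176288, -0.20777108,  1.47339059])}
top {'fx': 514.6987328448242, 'fy': 514.6987328448242, 'cx': 310.59423843583625, 'cy': 237.94708702203312, 'rvec': array([ 2.13252798, -2.16315497,  0.14502627]), 'tvec': array([-0.00703858,  0.60808235,  1.24352438])}
{'fx': 371.64829954431775, 'fy': 371.64829954431775, 'cx': 323.8969005877468, 'cy': 242.5295531834584, 'tool_from_camera': array([[ 3.55196672e-04, -9.56297644e-01, -2.92394749e-01,
         7.48508698e-02],
       [ 9.99999737e-01,  1.54856036e-04,  7.08316809e-04,
         4.98106593e-04],
       [-6.32082604e-04, -2.92394924e-01,  9.56297448e-01,
        -1.22296151e-01],
       [ 0.00000000e+00,  0.00000000e+00,  0.00000000e+00,
         1.00000000e+00]])}
{'t': 0.1, 'qpos': array([ 1.06732593e+00,  9.18163507e-02,  1.23176732e+00,  3.57215252e-05,
        1.81975955e+00, -5.66924298e-02]), 'qvel': array([ 8.18488317e-05, -7.85745153e-05, -1.15124301e-04,  1.06253433e-03,
        4.51380786e-05,  1.39087357e-03]), 'joint_torque': array([ 1.71633688e-03, -4.60214710e+01, -4.19218647e+01, -6.93919401e-05,
        1.05512716e-02, -1.34044831e-05]), 'tool_pos': array([0.25912651, 0.54093418, 0.24924321]), 'eef_rot': array([-2.58597712e-04,  2.21531300e-01,  9.75152868e-01, -8.36391616e-04]), 'ft_force': array([-0.25763761, -0.10619078, -0.18179441]), 'wrist_torque': array([-0.00710913, -0.00918363, -0.02534666]), 'grasp_force': 0.0, 'width': 0.08562311100472142}
```

View pics/scene0.png

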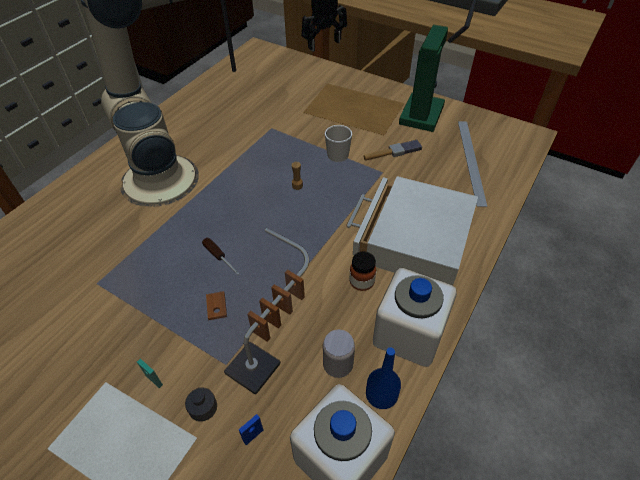

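View pics/top0.png

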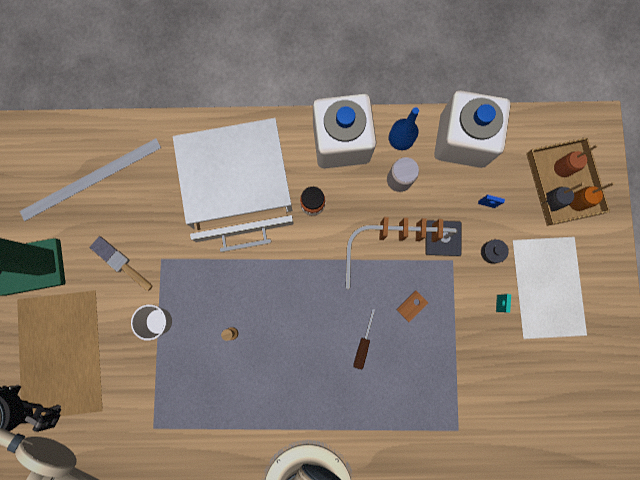

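```bash
cat > h.py <<'E'
from cell import ctrl, vision, order
import numpy as np, cv2
from scipy.spatial.transform import Rotation as R
def cam(n):
    c=vision.camera_info(n); K=np.array([[c['fx'],0,c['cx']],[0,c['fy'],c['cy']],[0,0,1]])
    return K,cv2.Rodrigues(np.array(c['rvec']))[0],np.array(c['tvec'])
def ray(n,uv):
    K,Rm,t=cam(n); return -Rm.T@t, Rm.T@np.linalg.inv(K)@np.array([uv[0],uv[1],1.])
def wray(uv,st):
    c=vision.camera_info("wrist"); T=np.array(c['tool_from_camera']); a=np.array([(uv[0]-c['cx'])/c['fx'],(uv[1]-c['cy'])/c['fy']])
    th=np.hypot(*a); s=np.sinc(th/np.pi); d=np.array([a[0]*s,a[1]*s,np.cos(th)])
    q=st['eef_rot']; Q=R.from_quat([q[1],q[2],q[3],q[0]]).as_matrix()
    return np.array(st['tool_pos'])+Q@T[:3,3], Q@T[:3,:3]@d
def onz(r,z): o,d=r; return o+d*(z-o[2])/d[2]
def tri(rs):
    A=np.zeros((3,3));b=np.zeros(3)
    for o,d in rs:
        d=d/np.linalg.norm(d);P=np.eye(3)-np.outer(d,d);A+=P;b+=P@o
    p=np.linalg.solve(A,b); return p,[float(np.linalg.norm(np.cross(p-o,d/np.linalg.norm(d)))) for o,d in rs]
def proj(n,p):
    K,Rm,t=cam(n); c=K@(Rm@np.asarray(p)+t); return c[:2]/c[2]
def wproj(p,st):
    c=vision.camera_info("wrist"); T=np.array(c['tool_from_camera']); q=st['eef_rot']; Q=R.from_quat([q[1],q[2],q[3],q[0]]).as_matrix()
    x=T[:3,:3].T@(Q.T@(np.asarray(p)-st['tool_pos'])-T[:3,3]); th=np.arctan2(np.hypot(x[0],x[1]),x[2]); n=np.hypot(x[0],x[1])+1e-12
    return np.array([c['cx']+c['fx']*th*x[0]/n, c['cy']+c['fx']*th*x[1]/n])
def crop(im,x,y,w,h,f): return cv2.resize(im[y:y+h,x:x+w],None,fx=f,fy=f,interpolation=cv2.INTER_CUBIC)
def save(name,im): cv2.imwrite(f"pics/{name}.png",im[:,:,::-1])
def orange(im):
    h=cv2.cvtColor(im,cv2.COLOR_RGB2HSV); return cv2.inRange(h,(3,110,60),(14,255,255))
E
python3 - <<'E'
from h import *
t=cv2.imread("pics/top0.png")[:,:,::-1]; s=cv2.imread("pics/scene0.png")[:,:,::-1]
a=crop(t,330,200,140,125,4); b=crop(s,190,220,140,170,3)
c=np.zeros((600,800,3),np.uint8)
c[:500,:560]=a
save("c1",c[:500,:560]); save("c2",np.hstack([crop(s,195,225,130,165,3.5)[:577], crop(t,165,110,140,150,2)[:300].repeat(1,0) if 0 else np.zeros((577,5,3),np.uint8)]))
save("c3",np.hstack([crop(t,165,110,140,150,3)[:450,:400],crop(s,340,170,145,165,2.72)[:450,:390]]))
for n,im in (("top",t),("scene",s)):
    N,l,st,ce=cv2.connectedComponentsWithStats(orange(im))
    for i in range(1,N):
        if st[i,4]>20: print(n,st[i],ce[i].round(1))
E
```

```text
Traceback (most recent call last):
ValueError: all the input array dimensions except for the concatenation axis must match exactly, but along dimension 0, the array at index 0 has size 450 and the array at index 1 has size 449
```

View pics/c1.png

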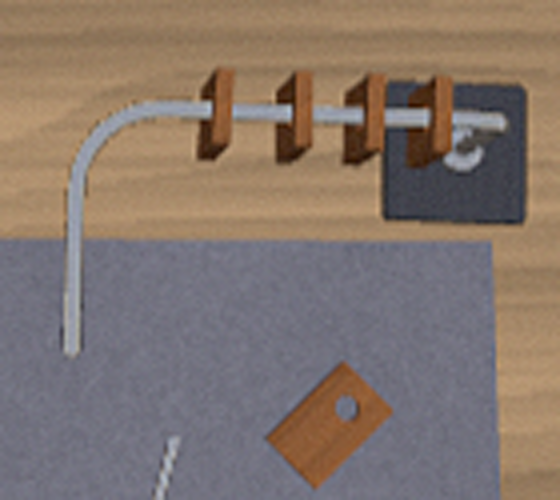

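View pics/c2.png

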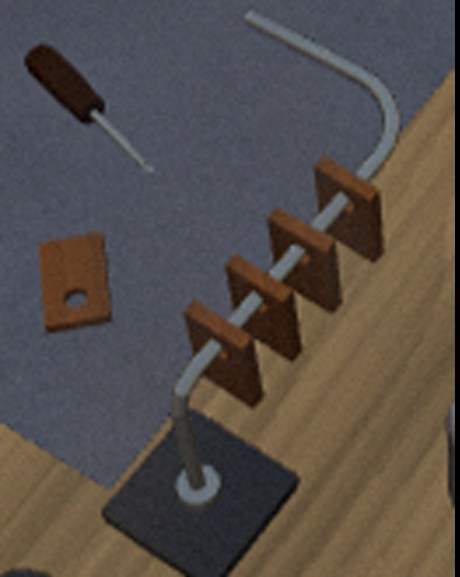

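```bash
python3 - <<'E'
from h import *
t=cv2.imread("pics/top0.png")[:,:,::-1]; s=cv2.imread("pics/scene0.png")[:,:,::-1]
A=crop(t,165,110,140,150,3)[:448,:400];B=crop(s,340,170,145,165,2.72)[:448,:390]
save("c3",np.hstack([A,B]))
for n,im in (("top",t),("scene",s)):
    N,l,st,ce=cv2.connectedComponentsWithStats(orange(im))
    for i in range(1,N):
        if st[i,4]>20: print(n,st[i],ce[i].round(1))
T=lambda x,y:(330+x/4,200+y/4); S=lambda x,y:(195+x/3.5,225+y/3.5)
for nm,a,b in (("tip",(72,353),(250,17)),("t5hole",(348,407),(76,297)),("post",(465,150),(198,482))):
    p=tri([ray("top",T(*a)),ray("scene",S(*b))]); print(nm,p[0].round(4),np.round(p[1],4))
print("tip",onz(ray("top",T(72,353)),.14).round(4))
for q in ((150,107),(255,111),(333,114),(405,118),(500,121)): print("leg",onz(ray("top",T(*q)),.145).round(4))
for q in ((72,340),(78,180)): print("leg2",onz(ray("top",T(*q)),.145).round(4))
for q in ((223,90),(302,92),(374,95),(442,97)):print("tagtop",onz(ray("top",T(*q)),.157).round(4))
for q in ((345,362),(392,410),(315,487),(266,437)):print("t5",onz(ray("top",T(*q)),.01).round(4))
E
```

```text
top [554 151  37  26 595] [570.3 163.5]
top [570 186  34  25 495] [587.  197.6]
top [300 196  25  17 108] [312.1 206.5]
top [379 217  10  23 141] [383.9 227.7]
top [399 217  10  24 149] [403.6 228.2]
top [415 218  12  23 172] [421.3 228.9]
top [432 219  11  23 169] [437.7 229.9]
top [397 291  31  31 452] [411.8 306.3]
top [354 339  15  30 214] [361.3 354. ]
scene [350 264  26  15 126] [362.9 273.3]
scene [285 270  19  14  83] [294.1 276.2]
scene [272 285  19  13  89] [281.  290.7]
scene [206 292  20  27 416] [215.7 304.5]
scene [260 298  19  13  89] [268.8 304.3]
scene [248 311  19  14  96] [257.  317.6]
tip [ 0.4799 -0.0976  0.1378] [0.003 0.003]
t5hole [ 0.4483 -0.2797  0.0078] [0.0024 0.0024]
post [ 0.6088 -0.3557  0.0273] [0.0036 0.0036]
tip [ 0.4775 -0.0994  0.14  ]
leg [ 0.6177 -0.1473  0.145 ]
leg [ 0.6145 -0.2076  0.145 ]
leg [ 0.6121 -0.2524  0.145 ]
leg [ 0.6091 -0.2936  0.145 ]
leg [ 0.6066 -0.348   0.145 ]
leg2 [ 0.4847 -0.0993  0.145 ]
leg2 [ 0.576  -0.1049  0.145 ]
tagtop [ 0.625  -0.1879  0.157 ]
tagtop [ 0.6232 -0.2329  0.157 ]
tagtop [ 0.6208 -0.2738  0.157 ]
tagtop [ 0.6191 -0.3124  0.157 ]
t5 [ 0.4747 -0.2803  0.01  ]
t5 [ 0.4442 -0.3085  0.01  ]
t5 [ 0.3971 -0.2582  0.01  ]
t5 [ 0.4285 -0.2288  0.01  ]
```

View pics/c3.png

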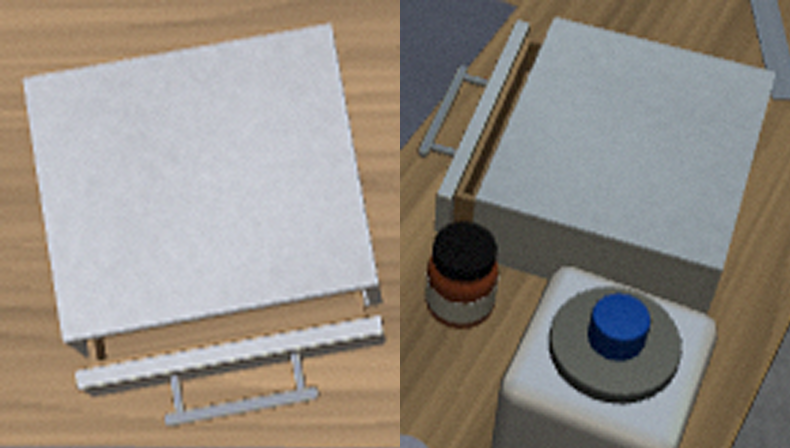

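```bash
python3 - <<'E'
from h import *
T=lambda x,y:(165+x/3,110+y/3); S=lambda x,y:(340+x/2.72,170+y/2.72)
for q in ((23,77),(330,25),(380,288),(65,342)): print("cab",onz(ray("top",T(*q)),.085).round(4))
for a,b in (((168,419),(61,72)),((316,392),(25,152))):
    p=tri([ray("top",T(*a)),ray("scene",S(*b))]); print("h",p[0].round(4),np.round(p[1],4),onz(ray("top",T(*a)),.052).round(4))
for q in ((78,372),(382,320),(80,385),(384,332)): print("front",onz(ray("top",T(*q)),.073).round(4))
for n,q,z in (("jar",(312.5,196),.085),("can",(405,171),.1),("pot",(149,322),.085)): print(n,onz(ray("top",q),z).round(4))
print(onz(ray("top",(229,333)),.03))
E
```

```text
cab [0.8636 0.3234 0.085 ]
cab [0.9046 0.0688 0.085 ]
cab [0.6812 0.0292 0.085 ]
cab [0.6405 0.2843 0.085 ]
h [0.5827 0.2088 0.0408] [0.001 0.001] [0.5805 0.2062 0.052 ]
h [0.6049 0.0868 0.0462] [0.0036 0.0036] [0.6012 0.0841 0.052 ]
front [0.6176 0.2762 0.073 ]
front [0.657  0.0282 0.073 ]
front [0.6069 0.2744 0.073 ]
front [0.647  0.0267 0.073 ]
jar [ 0.7053 -0.0219  0.085 ]
can [ 0.7605 -0.2472  0.1   ]
pot [0.4069 0.3689 0.085 ]
[0.37644676 0.18834295 0.03      ]
```

Call:
{"name": "servo_tool", "arguments": {"increments": [[2.2, -2.5, 0, 0, 0, -0.12, 0], [4.4, -5, 0, 0, 0, -0.24, 0], [6.6, -7.5, 0, 0, 0, -0.36, 0], [8.8, -10, 0, 0, 0, -0.48, 0], [11, -12.5, 0, 0, 0, -0.6, 0.3], [13.2, -15, 0, 0, 0, -0.72, 0.7], [15.4, -17.5, 0, 0, 0, -0.84, 0.7], [17.6, -20, 0, 0, 0, -0.966, 0.7]]}}

```text
t: 0.77
tool_pos: [0.4359, 0.3396, 0.2498]
eef_rot: [-0.0, 0.651, 0.759, -0.0]
ft_force: [0.3, -0.5, 0.9]
width: 0.0387
grasp_force: 0.0
```

Call:
{"name": "servo_tool", "arguments": {"increments": [[2, -2.5, 0, 0, 0, 0, 0.7], [4, -5, -0.5, 0, 0, 0, 0.7], [6, -7.5, -1, 0, 0, 0, 0.7], [8, -10, -2, 0, 0, 0, 0.7], [10, -12.5, -3, 0, 0, 0, 0.7], [12, -15, -4, 0, 0, 0, 0.7], [14, -17.5, -5, 0, 0, 0, 0.7], [15.6, -19.6, -6, 0, 0, 0, 0.7]]}}

```text
t: 1.43
tool_pos: [0.5922, 0.1431, 0.1891]
eef_rot: [-0.0, 0.649, 0.761, -0.0]
ft_force: [-0.4, -0.4, 1.0]
width: 0.0253
grasp_force: 0.0
```

```bash
python3 - <<'E'
from h import *
st=ctrl.get_state(); im=vision.snapshot("wrist"); save("w1",im); print(st)
for p in ((.591,.145,.047),(.5805,.2062,.047),(.6012,.0841,.047)): print(wproj(p,st).round(1))
q=st['eef_rot'];print(R.from_quat([q[1],q[2],q[3],q[0]]).as_matrix().round(3))
E
```

```text
{'t': 1.4333, 'qpos': array([ 1.81426585e-01,  1.12816608e-01,  1.31559420e+00, -3.92584485e-04,
        1.71405591e+00,  2.33119741e-02]), 'qvel': array([-0.45933226,  0.33295015, -0.13959381,  0.00859989, -0.18620515,
       -0.4568189 ]), 'joint_torque': array([  1.52084213, -48.91717672, -41.33764029,  -0.10192559,
         0.3223752 ,   0.49611954]), 'tool_pos': array([0.59216847, 0.14306985, 0.189066  ]), 'eef_rot': array([-1.25122778e-04,  6.49075640e-01,  7.60723724e-01, -4.61616262e-04]), 'ft_force': array([-0.3814022 , -0.41859121,  1.00942732]), 'wrist_torque': array([ 0.05427237, -0.02554276,  0.010215  ]), 'grasp_force': 0.0, 'width': 0.02530026932858995}
[322.7 232.6]
[321.6 147.8]
[323.3 307.7]
[[-0.157  0.988 -0.001]
 [ 0.988  0.157 -0.001]
 [-0.    -0.001 -1.   ]]
```

View pics/w1.png

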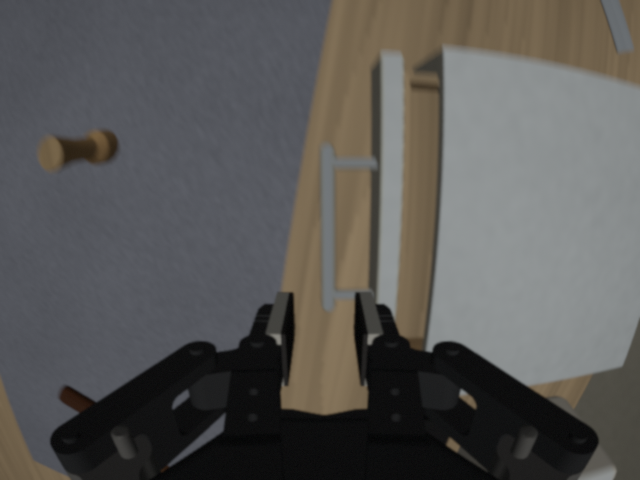

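Call:
{"name": "servo_tool", "arguments": {"increments": [[0.4, 0.1, -1, 0, 0, 0, 0.7], [0.4, 0.1, -4, 0, 0, 0, 0.7], [0.4, 0.1, -7, 0, 0, 0, 0.7], [0.4, 0.1, -10, 0, 0, 0, 0.7], [0.4, 0.1, -12.5, 0, 0, 0, 0.7], [0.4, 0.1, -14.2, 0, 0, 0, 0.7], [0.4, 0.1, -14.2, 0, 0, 0, 1], [0.4, 0.1, -14.2, 0, 0, 0, 1]], "newtons": 40}}

```text
t: 2.15
tool_pos: [0.5954, 0.1476, 0.049]
eef_rot: [0.0, 0.648, 0.761, 0.001]
ft_force: [0.6, 1.0, 2.6]
width: 0.0094
grasp_force: 39.0
```

Call:
{"name": "servo_tool", "arguments": {"increments": [[0, 0, 0, 0, 0, 0, 1], [-0.5, -0.08, 0, 0, 0, 0, 1], [-1.5, -0.24, 0, 0, 0, 0, 1], [-3, -0.48, 0, 0, 0, 0, 1], [-4.5, -0.72, 0, 0, 0, 0, 1], [-6, -0.95, 0, 0, 0, 0, 1], [-7, -1.1, 0, 0, 0, 0, 1], [-7.5, -1.19, 0, 0, 0, 0, 1]]}}

```text
t: 2.82
tool_pos: [0.5192, 0.1347, 0.0489]
eef_rot: [0.0, 0.648, 0.761, 0.001]
ft_force: [1.0, 2.2, 4.8]
width: 0.0096
grasp_force: 39.7
```

Call:
{"name": "servo_tool", "arguments": {"increments": [[-0.7, -0.11, 0, 0, 0, 0, 1], [-2, -0.32, 0, 0, 0, 0, 1], [-3.2, -0.51, 0, 0, 0, 0, 1], [-4.4, -0.7, 0, 0, 0, 0, 1], [-5.4, -0.86, 0, 0, 0, 0, 1], [-5.9, -0.94, 0, 0, 0, 0, 1], [-6.2, -0.99, 0, 0, 0, 0, 1], [-6.4, -1.02, 0, 0, 0, 0, 1]]}}

```text
t: 3.48
tool_pos: [0.4562, 0.124, 0.0489]
eef_rot: [0.001, 0.649, 0.761, 0.0]
ft_force: [1.6, 0.2, 5.1]
width: 0.0092
grasp_force: 40.0
```

Call:
{"name": "servo_tool", "arguments": {"increments": [[0, 0, 0, 0, 0, 0, 0.65], [0, 0, 0, 0, 0, 0, 0.65], [0, 0, 1.5, 0, 0, 0, 0.65], [0, 0, 5, 0, 0, 0, 0.65], [0, 0, 9, 0, 0, 0, 0.6], [0, -1, 13, 0, 0, 0, 0.4], [1, -4, 16, 0, 0, 0, 0.2], [2, -8, 18, 0, 0, 0, 0]]}}

```text
t: 4.15
tool_pos: [0.4755, 0.0499, 0.2292]
eef_rot: [0.001, 0.647, 0.762, 0.002]
ft_force: [0.9, -0.2, 0.3]
width: 0.0693
grasp_force: 0.0
```

Call:
{"name": "servo_tool", "arguments": {"increments": [[1, -4, 0.5, 0, 0, -0.03, 0], [2, -8, 1, 0, 0, -0.06, 0], [3, -12, 2, 0, 0, -0.1, 0], [4, -15, 3, 0, 0, -0.13, 0], [5, -18, 4, 0, 0, -0.16, 0], [6.4, -21, 5, 0, 0, -0.19, 0], [7.4, -23, 6, 0, 0, -0.214, 0], [8.4, -25, 7, 0, 0, -0.214, 0]]}}

```text
t: 4.82
tool_pos: [0.5591, -0.2026, 0.2945]
eef_rot: [-0.001, 0.727, 0.686, -0.001]
ft_force: [0.1, 0.7, -0.6]
width: 0.0856
grasp_force: 0.0
```

Call:
{"name": "servo_tool", "arguments": {"increments": [[0, 0, 0, 0, 0, 0, 0], [0, 0, 0, 0, 0, 0, 0], [0, 0, 0, 0, 0, 0, 0], [0, 0, 0, 0, 0, 0, 0], [0, 0, 0, 0, 0, 0, 0], [0, 0, 0, 0, 0, 0, 0], [0, 0, 0, 0, 0, 0, 0], [0, 0, 0, 0, 0, 0, 0]]}}

```text
t: 5.48
tool_pos: [0.5588, -0.2004, 0.2957]
eef_rot: [0.0, 0.726, 0.688, 0.0]
ft_force: [-0.5, 0.7, 0.1]
width: 0.0855
grasp_force: 0.0
```

```bash
python3 - <<'E'
from h import *
import pickle
st=ctrl.get_state(); im=vision.snapshot("wrist"); save("w2",im); pickle.dump(st,open("w2.pkl","wb")); print(st['tool_pos'],st['eef_rot'],st['qpos'].round(2))
for p in ((.604,-.356,.14),(.48,-.0976,.14),(.618,-.147,.14),(.448,-.28,.01)): print(wproj(p,st).round(1))
E
```

```text
[ 0.55883605 -0.20037985  0.29574276] [1.08289157e-04 7.26095701e-01 6.87593644e-01 3.94201854e-05] [-0.4   0.09  1.15 -0.    1.9  -0.35]
[380.1 386.8]
[212.1 105.6]
[398.4 158.5]
[235.1 271.4]
```

View pics/w2.png

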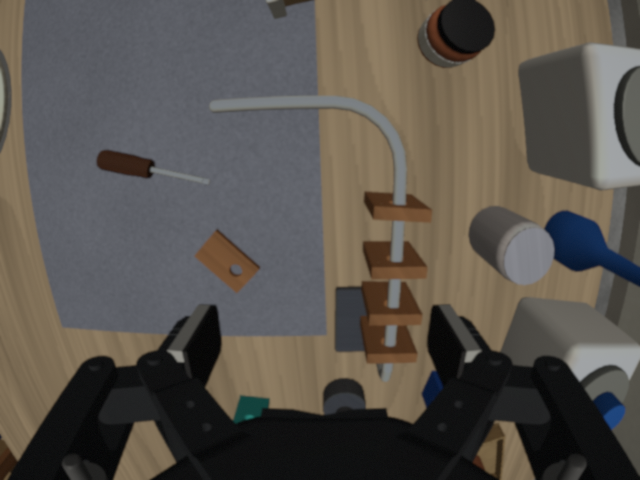

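```bash
python3 - <<'E'
from h import *
import pickle
st=pickle.load(open("w2.pkl","rb")); im=cv2.imread("pics/w2.png")[:,:,::-1]
save("c4",np.hstack([crop(im,355,180,85,190,3.1)[:588],crop(im,190,220,80,80,5)[:400].copy() if 0 else np.vstack([crop(im,190,220,80,80,5),np.zeros((189,400,3),np.uint8)])[:588]]))
for q in ((213,105.5),(300,102),(399,165),(396.5,235),(391.5,295),(387,372)): print(q,onz(wray(q,st),.14).round(4))
h=cv2.cvtColor(im,cv2.COLOR_RGB2HSV)
m=orange(im)
N,l,s,ce=cv2.connectedComponentsWithStats(m)
for i in range(1,N):
    if s[i,4]>60: print(s[i],ce[i].round(1))
E
```

```text
(213, 105.5) [ 0.4807 -0.0976  0.14  ]
(300, 102) [ 0.5467 -0.1015  0.14  ]
(399, 165) [ 0.6184 -0.152   0.14  ]
(396.5, 235) [ 0.6158 -0.207   0.14  ]
(391.5, 295) [ 0.6121 -0.2587  0.14  ]
(387, 372) [ 0.61   -0.3386  0.14  ]
[427   5  53  55 545] [442.8  37.6]
[ 366  192   66   30 1266] [398.3 208.3]
[ 196  231   63   61 1754] [226.1 260.4]
[ 364  241   63   38 1615] [393.9 262. ]
[ 361  281   61   82 3289] [388.7 324. ]
[  0 448  11  15  68] [  4.1 454.4]
[474 455  10  14  66] [478.2 461.4]
```

View pics/c4.png

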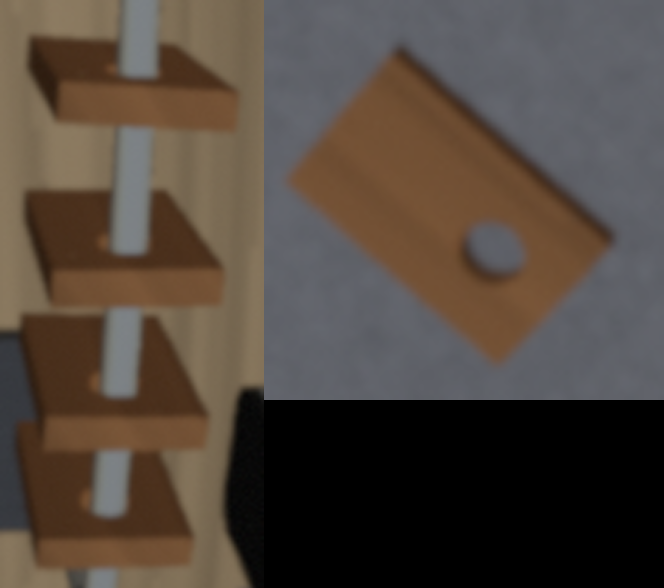

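```bash
python3 - <<'E'
from h import *
import pickle
st=pickle.load(open("w2.pkl","rb"))
T0=lambda x,y:(330+x/4,200+y/4)
top=((223,90),(302,92),(374,95),(442,97))
for q,tt in zip(((147,106),(136,285),(125,432),(115,551)),top):
    r=wray((355+q[0]/3.1,180+q[1]/3.1),st); p=tri([r,ray("top",(T0(tt[0],tt[1]+16)))]); print(onz(r,.157).round(4),p[0].round(4),np.round(p[1],4))
P=[onz(wray((190+(x-264)/5,220+y/5),st),.01) for x,y in ((400,50),(613,240),(497,362),(288,180),(495,249))]
P=np.array(P);print(P.round(4)); c=P[:4].mean(0); d=P[4]-c; print(c,d,np.degrees(np.arctan2(*(P[2]-P[3]+P[1]-P[0])[1::-1])))
p=tri([wray((190+231/5,220+249/5),st),ray("scene",(195+76/3.5,225+297/3.5)),ray("top",T0(348,407))]);print(p)
E
```

```text
[ 0.617  -0.1864  0.157 ] [ 0.6172 -0.1878  0.1528] [0.0008 0.0008]
[ 0.6146 -0.2315  0.157 ] [ 0.615  -0.2332  0.153 ] [0.0004 0.0004]
[ 0.6127 -0.2727  0.157 ] [ 0.6124 -0.2737  0.1553] [0.0006 0.0006]
[ 0.6111 -0.3105  0.157 ] [ 0.611  -0.3127  0.1538] [0.0007 0.0007]
[[ 0.4329 -0.2275  0.01  ]
 [ 0.4789 -0.277   0.01  ]
 [ 0.446  -0.3076  0.01  ]
 [ 0.3996 -0.2581  0.01  ]
 [ 0.4497 -0.278   0.01  ]]
[ 0.439319   -0.26754035  0.01      ] [ 0.01033797 -0.01041886  0.        ] -46.96494647160235
(array([ 0.44836411, -0.27948029,  0.00715388]), [0.0006210071791102808, 0.002141938988661577, 0.00272464748036582])
```

Call:
{"name": "servo_tool", "arguments": {"increments": [[3, 0.7, 0, 0, 0, 0, 0], [5.7, 1.3, -1, 0, 0, 0, 0], [5.7, 1.3, -4, 0, 0, 0, 0], [5.7, 1.3, -7, 0, 0, 0, 0], [5.7, 1.3, -10, 0, 0, 0, 0], [5.7, 1.3, -12.5, 0, 0, 0, 0], [5.7, 1.3, -14.8, 0, 0, 0, 0], [5.7, 1.3, -15.8, 0, 0, 0, 0]]}}

```text
t: 6.2
tool_pos: [0.6145, -0.1871, 0.133]
eef_rot: [-0.003, 0.726, 0.687, -0.001]
ft_force: [-0.1, 0.5, 0.2]
width: 0.0857
grasp_force: 0.0
```

Call:
{"name": "servo_tool", "arguments": {"increments": [[0, 0, 0, 0, 0, 0, 0.2], [0, 0, 0, 0, 0, 0, 0.35], [0, 0, 0, 0, 0, 0, 0.42], [0, 0, 0, 0, 0, 0, 0.48], [0, 0, 0, 0, 0, 0, 0.55], [0, 0, 0, 0, 0, 0, 0.65], [0, 0, 0, 0, 0, 0, 0.8], [0, 0, 0, 0, 0, 0, 1]], "newtons": 30}}

```text
t: 6.87
tool_pos: [0.6169, -0.1881, 0.1404]
eef_rot: [0.002, 0.726, 0.687, 0.001]
ft_force: [0.9, 0.4, 6.2]
width: 0.0438
grasp_force: 30.4
```

```bash
python3 - <<'E'
from h import *
st=ctrl.get_state(); im=vision.snapshot("wrist")
s=vision.snapshot("scene"); save("w3",np.hstack([im[120:,220:500],crop(s,200,210,170,180,2)]))
print(st['tool_pos'],st['ft_force'],st['wrist_torque'],st['width'])
E
```

```text
[ 0.61694605 -0.1881387   0.14039925] [0.88396871 0.43958488 6.18553393] [-0.03056204 -0.03662799 -0.01476343] 0.043793637150795796
```

View pics/w3.png

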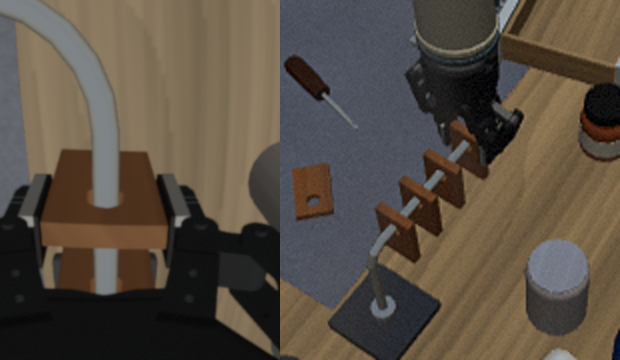

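Call:
{"name": "servo_tool", "arguments": {"increments": [[0, 0, 0.1, 0, 0, 0, 1], [0, 0, 0.2, 0, 0, 0, 1], [0, 0, 0.3, 0, 0, 0, 1], [0, 0, 0.4, 0, 0, 0, 1], [0, 0, 0.5, 0, 0, 0, 1], [0, 0, 0.5, 0, 0, 0, 1], [0, 0, 0.5, 0, 0, 0, 1], [0, 0, 0.5, 0, 0, 0, 1]]}}

```text
t: 7.63
tool_pos: [0.6158, -0.1877, 0.1422]
eef_rot: [-0.0, 0.726, 0.687, -0.0]
ft_force: [-0.1, 0.3, 0.5]
width: 0.0439
grasp_force: 30.5
```

Call:
{"name": "servo_tool", "arguments": {"increments": [[0.02, 0.4, 0.1, 0, 0, 0, 1], [0.05, 0.9, 0.1, 0, 0, 0, 1], [0.08, 1.4, 0.1, 0, 0, 0, 1], [0.11, 1.9, 0.1, 0, 0, 0, 1], [0.14, 2.4, 0.1, 0, 0, 0, 1], [0.17, 2.9, 0.1, 0, 0, 0, 1], [0.19, 3.2, 0.1, 0, 0, 0, 1], [0.19, 3.2, 0.1, 0, 0, 0, 1]]}}

```text
t: 8.3
tool_pos: [0.618, -0.1549, 0.1437]
eef_rot: [-0.0, 0.726, 0.688, 0.0]
ft_force: [-1.4, 0.2, -0.6]
width: 0.0438
grasp_force: 30.5
```

Call:
{"name": "servo_tool", "arguments": {"increments": [[0, 0.49, 0, 0, 0, 0.098, 1], [-0.04, 0.98, 0, 0, 0, 0.196, 1], [-0.14, 1.46, 0, 0, 0, 0.295, 1], [-0.28, 1.93, 0, 0, 0, 0.393, 1], [-0.46, 2.39, 0, 0, 0, 0.491, 1], [-0.69, 2.82, 0, 0, 0, 0.589, 1], [-0.97, 3.23, 0, 0, 0, 0.687, 1], [-1.28, 3.61, 0, 0, 0, 0.785, 1]]}}

```text
t: 8.97
tool_pos: [0.605, -0.1196, 0.1436]
eef_rot: [0.0, 0.406, 0.914, -0.0]
ft_force: [-0.1, 0.1, 0.3]
width: 0.0435
grasp_force: 30.6
```

Call:
{"name": "servo_tool", "arguments": {"increments": [[-0.35, 0.35, 0, 0, 0, 0.098, 1], [-0.72, 0.66, 0, 0, 0, 0.196, 1], [-1.13, 0.94, 0, 0, 0, 0.295, 1], [-1.56, 1.17, 0, 0, 0, 0.393, 1], [-2.02, 1.36, 0, 0, 0, 0.491, 1], [-2.48, 1.5, 0, 0, 0, 0.589, 1], [-2.97, 1.6, 0, 0, 0, 0.687, 1], [-3.45, 1.65, 0, 0, 0, 0.785, 1]]}}

```text
t: 9.63
tool_pos: [0.5703, -0.1032, 0.1437]
eef_rot: [0.0, 0.025, 1.0, -0.0]
ft_force: [-0.0, -0.7, -0.5]
width: 0.0434
grasp_force: 30.6
```

Call:
{"name": "servo_tool", "arguments": {"increments": [[-0.8, 0.04, 0, 0, 0, 0, 1], [-2, 0.11, 0, 0, 0, 0, 1], [-3.5, 0.19, 0, 0, 0, 0, 1], [-5, 0.27, 0, 0, 0, 0, 1], [-6.5, 0.35, 0, 0, 0, 0, 1], [-8, 0.42, 0, 0, 0, 0, 1], [-9.5, 0.5, 0, 0, 0, 0, 1], [-11.5, 0.61, 0, 0, 0, 0, 1]]}}

```text
t: 10.3
tool_pos: [0.4549, -0.0972, 0.1436]
eef_rot: [0.0, 0.03, 1.0, -0.0]
ft_force: [-0.0, 0.3, -0.4]
width: 0.0434
grasp_force: 30.5
```

Call:
{"name": "servo_tool", "arguments": {"increments": [[-0.5, 1, 1.5, 0, 0, 0, 1], [-0.5, 2.5, 3.5, 0, 0, 0.03, 1], [0.5, 4.5, 5.5, 0, 0, 0.06, 1], [2, 7, 7, 0, 0, 0.09, 1], [4, 9.5, 7, 0, 0, 0.12, 1], [6, 12, 7, 0, 0, 0.15, 1], [8, 14.5, 7, 0, 0, 0.18, 1], [10, 17, 7, 0, 0, 0.21, 1]]}}

```text
t: 10.97
tool_pos: [0.5561, 0.0741, 0.2139]
eef_rot: [0.0, -0.076, 0.997, -0.0]
ft_force: [-0.3, -0.2, -0.5]
width: 0.0438
grasp_force: 30.7
```

Call:
{"name": "servo_tool", "arguments": {"increments": [[1.5, 3, 0, 0, 0, 0, 1], [3, 6, 0, 0.01, -0.06, 0, 1], [4.5, 9, 0, 0.025, -0.16, 0, 1], [5.5, 11, 0, 0.04, -0.27, 0, 1], [6, 12.5, 0, 0.06, -0.38, 0, 1], [6, 12.8, 0, 0.08, -0.49, 0, 1], [6, 12.8, -1, 0.096, -0.6, 0, 1], [6, 12.8, -3, 0.096, -0.603, 0, 1]]}}

```text
t: 11.63
tool_pos: [0.6131, 0.2011, 0.1826]
eef_rot: [0.302, -0.073, 0.95, 0.025]
ft_force: [-1.0, 0.3, -1.8]
width: 0.0438
grasp_force: 30.7
```

```bash
python3 - <<'E'
from h import *
st=ctrl.get_state(); s=vision.snapshot("scene");t=vision.snapshot("top"); save("d1",np.hstack([crop(t,190,160,140,150,2.6),crop(s,260,130,140,150,2.6)]))
print(st['tool_pos'],st['ft_force'],st['width'],st['qpos'].round(2))
E
```

```text
[0.61314    0.20113841 0.18263506] [-1.00302239  0.30003735 -1.79854553] 0.04377400240735384 [ 0.31 -0.27  1.8  -0.1   1.01 -1.39]
```

View pics/d1.png

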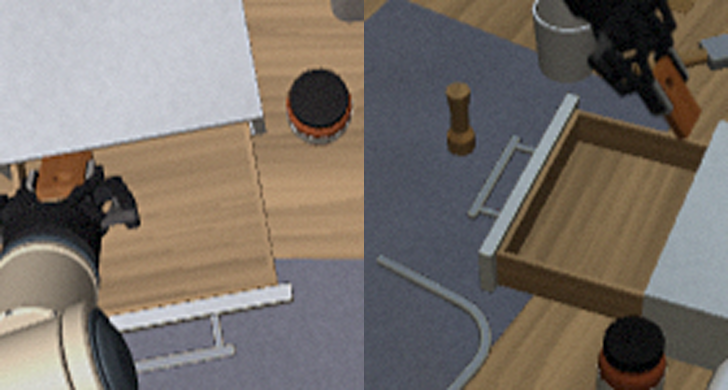

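Call:
{"name": "servo_tool", "arguments": {"increments": [[0, 0, -2, 0, 0, 0, 1], [0, 0, -4, 0, 0, 0, 1], [0, 0, -6, 0, 0, 0, 1], [0, 0, -8, 0, 0, 0, 1], [0, 0, -9.5, 0, 0, 0, 1], [0, 0, -10.5, 0, 0, 0, 1], [0, 0, -11.1, 0, 0, 0, 1], [0, 0, -11.1, 0, 0, 0, 1]]}}

```text
t: 12.4
tool_pos: [0.6157, 0.2007, 0.072]
eef_rot: [0.299, -0.073, 0.951, 0.024]
ft_force: [-0.2, -0.1, -0.5]
width: 0.0432
grasp_force: 30.7
```

Call:
{"name": "servo_tool", "arguments": {"increments": [[0, 0, 0, 0, 0, 0, 0.42], [0, 0, 0, 0, 0, 0, 0.42], [0, 0, 0, 0, 0, 0, 0.35], [0, 0, 0, 0, 0, 0, 0.32], [0, 0, 1, 0, 0, 0, 0.32], [0, 0, 3, 0, 0, 0, 0.32], [0, 0, 6, 0, 0, 0, 0.32], [0, 0, 9, 0, 0, 0, 0.3]]}}

```text
t: 13.07
tool_pos: [0.615, 0.2008, 0.1635]
eef_rot: [0.299, -0.074, 0.951, 0.024]
ft_force: [1.0, 0.3, 0.1]
width: 0.0598
grasp_force: 0.0
```

```bash
python3 - <<'E'
from h import *
st=ctrl.get_state(); w=vision.snapshot("wrist");s=vision.snapshot("scene"); save("d2",np.hstack([w,crop(s,380,170,60,160,3)[:480] if 0 else crop(s,430,165,50,160,3)]) if 0 else np.hstack([cv2.resize(w,(480,360)),crop(s,380,160,120,180,2)]))
print(st['tool_pos'],st['ft_force'],st['width'])
E
```

```text
[0.61495884 0.20077903 0.16347809] [0.99871456 0.25307865 0.06408807] 0.05982416946650915
```

View pics/d2.png

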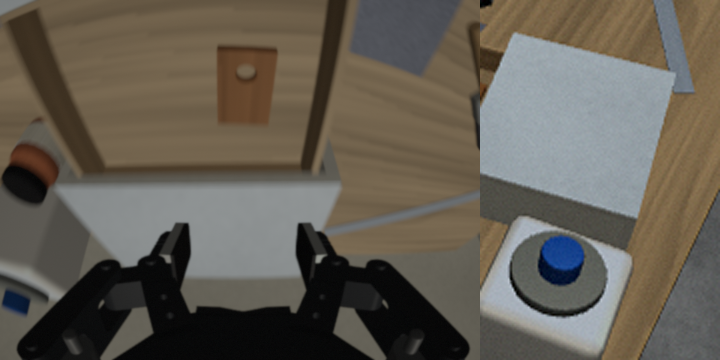

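Call:
{"name": "servo_tool", "arguments": {"increments": [[-0.3, -0.5, 2, 0, 0, 0, 0.3], [-0.6, -1, 4.5, 0, 0, 0, 0.3], [-1, -2.5, 6.5, -0.016, 0.1, 0, 0.2], [-1, -5, 8, -0.032, 0.2, 0, 0.1], [-1, -8, 8, -0.048, 0.3, 0, 0], [-1, -11, 8, -0.064, 0.4, 0, 0], [-1, -14, 8, -0.08, 0.5, 0, 0], [-1, -17, 8, -0.096, 0.603, 0, 0]]}}

```text
t: 13.83
tool_pos: [0.6056, 0.0295, 0.245]
eef_rot: [-0.001, -0.077, 0.997, 0.0]
ft_force: [1.2, 0.2, 0.6]
width: 0.0853
grasp_force: 0.0
```

Call:
{"name": "servo_tool", "arguments": {"increments": [[0, -3, 0, 0, 0, -0.11, 0], [0, -6, 0, 0, 0, -0.23, 0], [0, -9, 0, 0, 0, -0.35, 0], [0, -12, 0, 0, 0, -0.47, 0], [0, -15, 0, 0, 0, -0.59, 0], [0, -18, 0, 0, 0, -0.71, 0], [0, -21, 0, 0, 0, -0.83, 0], [0, -23, 0, 0, 0, -0.95, 0]]}}

```text
t: 14.5
tool_pos: [0.6052, -0.2019, 0.2432]
eef_rot: [0.001, 0.391, 0.92, -0.0]
ft_force: [0.6, 0.9, 0.0]
width: 0.0855
grasp_force: 0.0
```

Call:
{"name": "servo_tool", "arguments": {"increments": [[0, -2, 0, 0, 0, -0.12, 0], [0.5, -3, 0, 0, 0, -0.24, 0], [0.9, -3.3, 0, 0, 0, -0.36, 0], [0.9, -3.3, 0, 0, 0, -0.48, 0], [0.9, -3.3, 0, 0, 0, -0.6, 0], [0.9, -3.3, 0, 0, 0, -0.72, 0], [0.9, -3.3, 0, 0, 0, -0.835, 0], [0.9, -3.3, -2, 0, 0, -0.835, 0]]}}

```text
t: 15.17
tool_pos: [0.6158, -0.2327, 0.2283]
eef_rot: [0.004, 0.73, 0.683, 0.002]
ft_force: [0.8, -1.2, 1.4]
width: 0.0852
grasp_force: 0.0
```

```bash
python3 - <<'E'
from h import *
st=ctrl.get_state(); w=vision.snapshot("wrist"); save("w5",w)
import pickle; pickle.dump(st,open("w5.pkl","wb"))
q=st['eef_rot'];M=R.from_quat([q[1],q[2],q[3],q[0]]).as_matrix()
print(st['tool_pos'],M.round(3).tolist())
m=orange(w);N,l,s,ce=cv2.connectedComponentsWithStats(m)
for i in range(1,N):
    if s[i,4]>60: print(s[i],ce[i].round(1))
for p in ((.6146,-.2315,.157),(.6127,-.2727,.157),(.6111,-.3105,.157),(.4497,-.278,.01)): print(wproj(p,st).round(1))
E
```

```text
[ 0.61584281 -0.23270951  0.22827349] [[0.066, 0.998, 0.008], [0.998, -0.066, -0.004], [-0.003, 0.008, -1.0]]
[404   0  27   3  67] [417.    0.9]
[ 124  223   67   69 2137] [156.3 256.2]
[ 284  228   77   48 2729] [321.7 254.2]
[ 288  280   71  104 5496] [323.4 333.9]
[320.6 267.8]
[322.2 331.6]
[323.7 380.7]
[165.5 267.5]
```

Call:
{"name": "servo_tool", "arguments": {"increments": [[0, 0, -1, 0, 0, 0.01, 0], [0, 0, -3, 0, 0, 0.01, 0], [0, 0, -5, 0, 0, 0.01, 0], [0, 0, -7, 0, 0, 0.01, 0], [0, 0, -8.5, 0, 0, 0.01, 0], [0, 0, -8.5, 0, 0, 0.01, 0.2], [0, 0, -8.5, 0, 0, 0.01, 0.35], [0, 0, -8.5, 0, 0, 0.01, 0.42]]}}

```text
t: 15.88
tool_pos: [0.615, -0.2323, 0.1392]
eef_rot: [0.001, 0.724, 0.689, 0.0]
ft_force: [0.7, -0.7, 1.0]
width: 0.0516
grasp_force: 0.0
```

Call:
{"name": "servo_tool", "arguments": {"increments": [[0, 0, 0, 0, 0, 0, 0.5], [0, 0, 0, 0, 0, 0, 0.6], [0, 0, 0, 0, 0, 0, 1], [0, 0, 0, 0, 0, 0, 1], [0, 0, 0.2, 0, 0, 0, 1], [0, 0, 0.4, 0, 0, 0, 1], [0, 0, 0.6, 0, 0, 0, 1], [0, 0, 0.6, 0, 0, 0, 1]]}}

```text
t: 16.55
tool_pos: [0.6145, -0.2321, 0.1437]
eef_rot: [-0.0, 0.725, 0.689, -0.0]
ft_force: [-0.1, 1.3, 0.2]
width: 0.044
grasp_force: 30.6
```

Call:
{"name": "servo_tool", "arguments": {"increments": [[0.03, 0.8, 0, 0, 0, 0, 1], [0.07, 1.9, 0, 0, 0, 0, 1], [0.12, 3.1, 0, 0, 0, 0, 1], [0.18, 4.3, 0, 0, 0, 0, 1], [0.23, 5.5, 0, 0, 0, 0, 1], [0.27, 6.6, 0, 0, 0, 0, 1], [0.31, 7.4, 0, 0, 0, 0, 1], [0.32, 7.6, 0, 0, 0, 0, 1]]}}

```text
t: 17.22
tool_pos: [0.618, -0.1541, 0.1437]
eef_rot: [-0.0, 0.724, 0.69, 0.0]
ft_force: [-0.7, -0.1, -0.1]
width: 0.0438
grasp_force: 30.6
```

Call:
{"name": "servo_tool", "arguments": {"increments": [[0, 0.49, 0, 0, 0, 0.098, 1], [-0.04, 0.98, 0, 0, 0, 0.196, 1], [-0.14, 1.46, 0, 0, 0, 0.295, 1], [-0.28, 1.93, 0, 0, 0, 0.393, 1], [-0.46, 2.39, 0, 0, 0, 0.491, 1], [-0.69, 2.82, 0, 0, 0, 0.589, 1], [-0.97, 3.23, 0, 0, 0, 0.687, 1], [-1.28, 3.61, 0, 0, 0, 0.785, 1]]}}

```text
t: 17.88
tool_pos: [0.6049, -0.12, 0.1436]
eef_rot: [0.0, 0.404, 0.915, -0.0]
ft_force: [0.3, -0.2, -0.4]
width: 0.0437
grasp_force: 30.5
```

Call:
{"name": "servo_tool", "arguments": {"increments": [[-0.35, 0.35, 0, 0, 0, 0.098, 1], [-0.72, 0.66, 0, 0, 0, 0.196, 1], [-1.13, 0.94, 0, 0, 0, 0.295, 1], [-1.56, 1.17, 0, 0, 0, 0.393, 1], [-2.02, 1.36, 0, 0, 0, 0.491, 1], [-2.48, 1.5, 0, 0, 0, 0.589, 1], [-2.97, 1.6, 0, 0, 0, 0.687, 1], [-3.45, 1.65, 0, 0, 0, 0.785, 1]]}}

```text
t: 18.55
tool_pos: [0.5702, -0.1036, 0.1437]
eef_rot: [0.0, 0.023, 1.0, -0.0]
ft_force: [-0.9, -0.4, -0.3]
width: 0.0433
grasp_force: 30.5
```

Call:
{"name": "servo_tool", "arguments": {"increments": [[-0.8, 0.04, 0, 0, 0, 0, 1], [-2, 0.11, 0, 0, 0, 0, 1], [-3.5, 0.19, 0, 0, 0, 0, 1], [-5, 0.27, 0, 0, 0, 0, 1], [-6.5, 0.35, 0, 0, 0, 0, 1], [-8, 0.42, 0, 0, 0, 0, 1], [-9.5, 0.5, 0, 0, 0, 0, 1], [-11.5, 0.61, 0, 0, 0, 0, 1]]}}

```text
t: 19.22
tool_pos: [0.4548, -0.0975, 0.1436]
eef_rot: [0.0, 0.027, 1.0, -0.0]
ft_force: [0.1, -0.1, -0.3]
width: 0.0434
grasp_force: 30.5
```

Call:
{"name": "servo_tool", "arguments": {"increments": [[-0.5, 1, 1.5, 0, 0, 0, 1], [-0.5, 2.5, 3.5, 0, 0, 0.03, 1], [0.5, 4.5, 5.5, 0, 0, 0.06, 1], [2, 7, 7, 0, 0, 0.09, 1], [4, 9.5, 7, 0, 0, 0.12, 1], [6, 12, 7, 0, 0, 0.15, 1], [8, 14.5, 7, 0, 0, 0.18, 1], [10, 17, 7, 0, 0, 0.21, 1]]}}

```text
t: 19.88
tool_pos: [0.556, 0.0738, 0.2139]
eef_rot: [0.0, -0.078, 0.997, -0.0]
ft_force: [0.7, -0.9, 0.3]
width: 0.0438
grasp_force: 30.6
```

Call:
{"name": "servo_tool", "arguments": {"increments": [[1.7, 2, 0, 0, 0, 0, 1], [3.4, 4, 0, 0.01, -0.06, 0, 1], [5, 6, 0, 0.025, -0.16, 0, 1], [6.3, 7.2, 0, 0.04, -0.27, 0, 1], [6.8, 7.7, 0, 0.06, -0.38, 0, 1], [6.8, 7.7, 0, 0.08, -0.49, 0, 1], [6.8, 7.7, -1, 0.096, -0.6, 0, 1], [6.8, 7.7, -3, 0.096, -0.603, 0, 1]]}}

```text
t: 20.55
tool_pos: [0.6212, 0.1494, 0.1827]
eef_rot: [0.302, -0.074, 0.95, 0.024]
ft_force: [0.1, -0.5, -1.4]
width: 0.0437
grasp_force: 30.6
```

Call:
{"name": "servo_tool", "arguments": {"increments": [[0, 0, -2, 0, 0, 0, 1], [0, 0, -4, 0, 0, 0, 1], [0, 0, -6, 0, 0, 0, 1], [0, 0, -8, 0, 0, 0, 1], [0, 0, -9.5, 0, 0, 0, 1], [0, 0, -10.5, 0, 0, 0, 1], [0, 0, -11.1, 0, 0, 0, 1], [0, 0, -11.1, 0, 0, 0, 1]]}}

```text
t: 21.22
tool_pos: [0.6227, 0.1494, 0.0709]
eef_rot: [0.298, -0.075, 0.951, 0.024]
ft_force: [-0.1, -0.2, -0.8]
width: 0.0434
grasp_force: 30.6
```

Call:
{"name": "servo_tool", "arguments": {"increments": [[0, 0, 0, 0, 0, 0, 0.42], [0, 0, 0, 0, 0, 0, 0.42], [0, 0, 0, 0, 0, 0, 0.35], [0, 0, 0, 0, 0, 0, 0.32], [0, 0, 1, 0, 0, 0, 0.32], [0, 0, 3, 0, 0, 0, 0.32], [0, 0, 6, 0, 0, 0, 0.32], [0, 0, 9, 0, 0, 0, 0.3]]}}

```text
t: 21.88
tool_pos: [0.6229, 0.1495, 0.1635]
eef_rot: [0.299, -0.076, 0.951, 0.023]
ft_force: [0.3, 1.0, 0.0]
width: 0.0596
grasp_force: 0.0
```

```bash
python3 - <<'E'
from h import *
w=vision.snapshot("wrist"); cv2.imwrite("pics/d3.png",cv2.resize(w,(480,360))[:,:,::-1])
N,l,s,ce=cv2.connectedComponentsWithStats(orange(w))
for i in range(1,N):
    if s[i,4]>60: print(s[i],ce[i].round(1))
E
```

```text
[ 284   63   81  103 7035] [323.7 113.3]
[ 370   64   90  105 6647] [412.2 116. ]
[ 91 150  38  13 149] [111.3 154.1]
[  54  186   74   62 2230] [ 94.  210.3]
```

Call:
{"name": "servo_tool", "arguments": {"increments": [[-0.3, -0.5, 2, 0, 0, 0, 0.3], [-0.6, -1, 4.5, 0, 0, 0, 0.3], [-1, -2.5, 6.5, -0.016, 0.1, 0, 0.2], [-1, -5, 8, -0.032, 0.2, 0, 0.1], [-1, -8, 8, -0.048, 0.3, 0, 0], [-1, -11, 8, -0.064, 0.4, 0, 0], [-1, -14, 8, -0.08, 0.5, 0, 0], [-1, -17, 8, -0.096, 0.603, 0, 0]]}}

```text
t: 22.6
tool_pos: [0.6136, -0.0218, 0.2452]
eef_rot: [-0.0, -0.079, 0.997, -0.0]
ft_force: [-1.0, 0.8, 0.4]
width: 0.0857
grasp_force: 0.0
```

Call:
{"name": "servo_tool", "arguments": {"increments": [[0, -3, 0, 0, 0, -0.11, 0], [0, -6, 0, 0, 0, -0.23, 0], [0, -9, 0, 0, 0, -0.35, 0], [0, -12, 0, 0, 0, -0.47, 0], [0, -15, 0, 0, 0, -0.59, 0], [0, -18, 0, 0, 0, -0.71, 0], [0, -21, 0, 0, 0, -0.83, 0], [0, -23, 0, 0, 0, -0.95, 0]]}}

```text
t: 23.27
tool_pos: [0.6131, -0.2533, 0.2434]
eef_rot: [0.001, 0.389, 0.921, -0.0]
ft_force: [0.7, 0.6, -0.1]
width: 0.0853
grasp_force: 0.0
```

Call:
{"name": "servo_tool", "arguments": {"increments": [[0, -1, 0, 0, 0, -0.12, 0], [0, -2, 0, 0, 0, -0.24, 0], [-0.05, -2.3, 0, 0, 0, -0.36, 0], [-0.05, -2.3, 0, 0, 0, -0.48, 0], [-0.05, -2.3, 0, 0, 0, -0.6, 0], [-0.05, -2.3, 0, 0, 0, -0.72, 0], [-0.05, -2.3, 0, 0, 0, -0.825, 0], [-0.05, -2.3, -2, 0, 0, -0.825, 0]]}}

```text
t: 23.93
tool_pos: [0.6143, -0.2741, 0.2286]
eef_rot: [0.004, 0.725, 0.689, 0.002]
ft_force: [0.2, -0.2, 1.4]
width: 0.0852
grasp_force: 0.0
```

```bash
cat > chk.py <<'E'
from h import *
import sys
st=ctrl.get_state(); w=vision.snapshot("wrist"); q=st['eef_rot'];M=R.from_quat([q[1],q[2],q[3],q[0]]).as_matrix()
print(st['tool_pos'],M[:,1].round(3)); save("w_"+sys.argv[1],w)
N,l,s,ce=cv2.connectedComponentsWithStats(orange(w))
for i in range(1,N):
    if s[i,4]>60: print(s[i],ce[i].round(1))
for p in ((.6127,-.2727,.157),(.6111,-.3105,.157),(.439,-.2675,.01)): print(wproj(p,st).round(1))
E
python3 chk.py 6
```

```text
[ 0.61428805 -0.27412286  0.22862822] [ 0.999 -0.051  0.009]
[ 118  180   68   73 2312] [150.3 215.7]
[ 283  227   77  105 5810] [320.9 280.8]
[319.9 267.1]
[320.7 326.1]
[148.4 217.1]
```

View pics/d3.png

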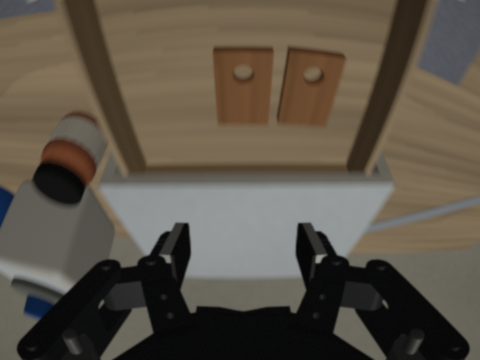

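Call:
{"name": "servo_tool", "arguments": {"increments": [[0, 0, -1, 0, 0, 0, 0], [0, 0, -3, 0, 0, 0, 0], [0, 0, -5, 0, 0, 0, 0], [0, 0, -7, 0, 0, 0, 0], [0, 0, -8.5, 0, 0, 0, 0], [0, 0, -8.5, 0, 0, 0, 0.2], [0, 0, -8.5, 0, 0, 0, 0.35], [0, 0, -8.5, 0, 0, 0, 0.42]]}}

```text
t: 24.65
tool_pos: [0.6134, -0.2736, 0.1392]
eef_rot: [0.001, 0.723, 0.691, 0.0]
ft_force: [-1.0, 0.9, 0.5]
width: 0.0515
grasp_force: 0.0
```

Call:
{"name": "servo_tool", "arguments": {"increments": [[0, 0, 0, 0, 0, 0, 0.5], [0, 0, 0, 0, 0, 0, 0.6], [0, 0, 0, 0, 0, 0, 1], [0, 0, 0, 0, 0, 0, 1], [0, 0, 0.2, 0, 0, 0, 1], [0, 0, 0.4, 0, 0, 0, 1], [0, 0, 0.6, 0, 0, 0, 1], [0, 0, 0.6, 0, 0, 0, 1]]}}

```text
t: 25.32
tool_pos: [0.6129, -0.2734, 0.1437]
eef_rot: [-0.0, 0.723, 0.691, -0.0]
ft_force: [0.4, -0.3, -0.5]
width: 0.0432
grasp_force: 30.4
```

Call:
{"name": "servo_tool", "arguments": {"increments": [[0.05, 1, 0, 0, 0, 0, 1], [0.12, 2.8, 0, 0, 0, 0, 1], [0.2, 4.6, 0, 0, 0, 0, 1], [0.28, 6.4, 0, 0, 0, 0, 1], [0.36, 8.2, 0, 0, 0, 0, 1], [0.43, 10, 0, 0, 0, 0, 1], [0.48, 11.3, 0, 0, 0, 0, 1], [0.5, 11.75, 0, 0, 0, 0, 1]]}}

```text
t: 25.98
tool_pos: [0.618, -0.1526, 0.1436]
eef_rot: [-0.0, 0.722, 0.692, 0.0]
ft_force: [-0.5, 0.8, 0.1]
width: 0.0434
grasp_force: 30.5
```

Call:
{"name": "servo_tool", "arguments": {"increments": [[0, 0.49, 0, 0, 0, 0.098, 1], [-0.04, 0.98, 0, 0, 0, 0.196, 1], [-0.14, 1.46, 0, 0, 0, 0.295, 1], [-0.28, 1.93, 0, 0, 0, 0.393, 1], [-0.46, 2.39, 0, 0, 0, 0.491, 1], [-0.69, 2.82, 0, 0, 0, 0.589, 1], [-0.97, 3.23, 0, 0, 0, 0.687, 1], [-1.28, 3.61, 0, 0, 0, 0.785, 1]]}}

```text
t: 26.65
tool_pos: [0.6049, -0.1195, 0.1434]
eef_rot: [-0.0, 0.401, 0.916, -0.0]
ft_force: [0.6, -1.5, -0.3]
width: 0.0439
grasp_force: 30.5
```

Call:
{"name": "servo_tool", "arguments": {"increments": [[-0.35, 0.35, 0, 0, 0, 0.098, 1], [-0.72, 0.66, 0, 0, 0, 0.196, 1], [-1.13, 0.94, 0, 0, 0, 0.295, 1], [-1.56, 1.17, 0, 0, 0, 0.393, 1], [-2.02, 1.36, 0, 0, 0, 0.491, 1], [-2.48, 1.5, 0, 0, 0, 0.589, 1], [-2.97, 1.6, 0, 0, 0, 0.687, 1], [-3.45, 1.65, 0, 0, 0, 0.785, 1]]}}

```text
t: 27.32
tool_pos: [0.5703, -0.1031, 0.1435]
eef_rot: [-0.0, 0.02, 1.0, -0.0]
ft_force: [0.2, 0.1, -0.4]
width: 0.0436
grasp_force: 30.5
```

Call:
{"name": "servo_tool", "arguments": {"increments": [[-0.8, 0.04, 0, 0, 0, 0, 1], [-2, 0.11, 0, 0, 0, 0, 1], [-3.5, 0.19, 0, 0, 0, 0, 1], [-5, 0.27, 0, 0, 0, 0, 1], [-6.5, 0.35, 0, 0, 0, 0, 1], [-8, 0.42, 0, 0, 0, 0, 1], [-9.5, 0.5, 0, 0, 0, 0, 1], [-11.5, 0.61, 0, 0, 0, 0, 1]]}}

```text
t: 27.98
tool_pos: [0.4549, -0.0972, 0.1435]
eef_rot: [0.0, 0.025, 1.0, -0.0]
ft_force: [0.1, 0.6, -0.8]
width: 0.044
grasp_force: 30.5
```

Call:
{"name": "servo_tool", "arguments": {"increments": [[-0.5, 1, 1.5, 0, 0, 0, 1], [-0.5, 2.5, 3.5, 0, 0, 0.03, 1], [0.5, 4, 5.5, 0, 0, 0.06, 1], [2, 6, 7, 0, 0, 0.09, 1], [4, 8, 7, 0, 0, 0.12, 1], [6, 10, 7, 0, 0, 0.15, 1], [8, 12, 7, 0, 0, 0.18, 1], [10, 13, 7, 0, 0, 0.21, 1]]}}

```text
t: 28.65
tool_pos: [0.5561, 0.035, 0.2138]
eef_rot: [0.0, -0.082, 0.997, 0.0]
ft_force: [-0.5, -0.6, -0.3]
width: 0.0431
grasp_force: 30.6
```

Call:
{"name": "servo_tool", "arguments": {"increments": [[1.7, 1.5, 0, 0, 0, 0, 1], [3.4, 3, 0, 0.01, -0.06, 0, 1], [5, 4.5, 0, 0.025, -0.16, 0, 1], [6.5, 5.8, 0, 0.04, -0.27, 0, 1], [7.6, 6.6, 0, 0.06, -0.38, 0, 1], [7.6, 6.6, 0, 0.08, -0.49, 0, 1], [7.6, 6.6, -1, 0.096, -0.6, 0, 1], [7.6, 6.6, -3, 0.096, -0.603, 0, 1]]}}

```text
t: 29.32
tool_pos: [0.6293, 0.0988, 0.1824]
eef_rot: [0.302, -0.077, 0.95, 0.023]
ft_force: [-1.9, -0.7, -1.5]
width: 0.0437
grasp_force: 30.6
```

Call:
{"name": "servo_tool", "arguments": {"increments": [[0, 0, -2, 0, 0, 0, 1], [0, 0, -4, 0, 0, 0, 1], [0, 0, -6, 0, 0, 0, 1], [0, 0, -8, 0, 0, 0, 1], [0, 0, -9.5, 0, 0, 0, 1], [0, 0, -10.5, 0, 0, 0, 1], [0, 0, -11.1, 0, 0, 0, 1], [0, 0, -11.1, 0, 0, 0, 1]]}}

```text
t: 29.98
tool_pos: [0.6308, 0.0987, 0.0708]
eef_rot: [0.298, -0.078, 0.951, 0.023]
ft_force: [0.6, -0.2, -0.3]
width: 0.0434
grasp_force: 30.5
```

Call:
{"name": "servo_tool", "arguments": {"increments": [[0, 0, 0, 0, 0, 0, 0.42], [0, 0, 0, 0, 0, 0, 0.42], [0, 0, 0, 0, 0, 0, 0.35], [0, 0, 0, 0, 0, 0, 0.32], [0, 0, 1, 0, 0, 0, 0.32], [0, 0, 3, 0, 0, 0, 0.32], [0, 0, 6, 0, 0, 0, 0.32], [0, 0, 9, 0, 0, 0, 0.3]]}}

```text
t: 30.65
tool_pos: [0.6311, 0.0988, 0.1635]
eef_rot: [0.299, -0.078, 0.951, 0.023]
ft_force: [1.3, 0.2, 0.4]
width: 0.0599
grasp_force: 0.0
```

```bash
python3 - <<'E'
from h import *
w=vision.snapshot("wrist"); save("d4",w)
N,l,s,ce=cv2.connectedComponentsWithStats(orange(w))
for i in range(1,N):
    if s[i,4]>60: print(s[i],ce[i].round(1))
E
```

```text
[ 288   62   81  104 7021] [326.5 112.4]
[ 369   65   86  103 6679] [409.  115.9]
[ 444   73   92  100 5501] [489.3 123.5]
[144 143  54  30 207] [173.1 151.5]
[ 105  181   82   66 2564] [149.7 205.3]
```

Call:
{"name": "servo_tool", "arguments": {"increments": [[-0.3, -0.5, 2, 0, 0, 0, 0.3], [-0.6, -1, 4.5, 0, 0, 0, 0.3], [-1, -2.5, 6.5, -0.016, 0.1, 0, 0.2], [-1, -5, 8, -0.032, 0.2, 0, 0.1], [-1, -8, 8, -0.048, 0.3, 0, 0], [-1, -11, 8, -0.064, 0.4, 0, 0], [-1, -14, 8, -0.08, 0.5, 0, 0], [-1, -17, 8, -0.096, 0.603, 0, 0]]}}

```text
t: 31.37
tool_pos: [0.6218, -0.0727, 0.2452]
eef_rot: [-0.001, -0.082, 0.997, -0.0]
ft_force: [0.7, 0.8, -0.1]
width: 0.0857
grasp_force: 0.0
```

Call:
{"name": "servo_tool", "arguments": {"increments": [[0, -3, 0, 0, 0, -0.11, 0], [-0.2, -6, 0, 0, 0, -0.23, 0], [-0.4, -9, 0, 0, 0, -0.35, 0], [-0.6, -12, 0, 0, 0, -0.47, 0], [-0.8, -15, 0, 0, 0, -0.59, 0], [-1, -18, 0, 0, 0, -0.71, 0], [-1, -21, 0, 0, 0, -0.83, 0], [-1, -23, 0, 0, 0, -0.95, 0]]}}

```text
t: 32.03
tool_pos: [0.6111, -0.3041, 0.2434]
eef_rot: [0.001, 0.387, 0.922, -0.0]
ft_force: [-0.4, 0.8, 0.4]
width: 0.0854
grasp_force: 0.0
```

Call:
{"name": "servo_tool", "arguments": {"increments": [[0, -0.5, 0, 0, 0, -0.12, 0], [0, -1, 0, 0, 0, -0.24, 0], [0, -1, 0, 0, 0, -0.36, 0], [0, -1, 0, 0, 0, -0.48, 0], [0, -1, 0, 0, 0, -0.6, 0], [0, -1, 0, 0, 0, -0.72, 0], [0, -1, 0, 0, 0, -0.84, 0], [0, -1, -2, 0, 0, -0.84, 0]]}}

```text
t: 32.7
tool_pos: [0.6129, -0.312, 0.2287]
eef_rot: [0.005, 0.729, 0.685, 0.001]
ft_force: [0.8, 0.7, 0.8]
width: 0.085
grasp_force: 0.0
```

```bash
python3 chk.py 7
```

```text
[ 0.61292227 -0.31196288  0.22867812] [ 0.998 -0.062  0.008]
[ 113  146   69   74 2408] [146.3 181.5]
[ 282  228   77   47 2799] [319.8 254. ]
[474 454  12  16  70] [478.5 461.3]
[317.9 200. ]
[319.5 267. ]
[144.2 181.9]
```

Call:
{"name": "servo_tool", "arguments": {"increments": [[0, 0, -1, 0, 0, 0, 0], [0, 0, -3, 0, 0, 0, 0], [0, 0, -5, 0, 0, 0, 0], [0, 0, -7, 0, 0, 0, 0], [0, 0, -8.5, 0, 0, 0, 0], [0, 0, -8.5, 0, 0, 0, 0.2], [0, 0, -8.5, 0, 0, 0, 0.35], [0, 0, -8.5, 0, 0, 0, 0.42]]}}

```text
t: 33.42
tool_pos: [0.6121, -0.3114, 0.1392]
eef_rot: [0.001, 0.726, 0.687, 0.0]
ft_force: [-0.2, 0.3, -0.3]
width: 0.0513
grasp_force: 0.0
```

Call:
{"name": "servo_tool", "arguments": {"increments": [[0, 0, 0, 0, 0, 0, 0.5], [0, 0, 0, 0, 0, 0, 0.6], [0, 0, 0, 0, 0, 0, 1], [0, 0, 0, 0, 0, 0, 1], [0, 0, 0.2, 0, 0, 0, 1], [0, 0, 0.4, 0, 0, 0, 1], [0, 0, 0.6, 0, 0, 0, 1], [0, 0, 0.6, 0, 0, 0, 1]]}}

```text
t: 34.08
tool_pos: [0.6117, -0.3112, 0.1438]
eef_rot: [-0.0, 0.726, 0.687, -0.0]
ft_force: [-0.3, -0.4, -0.3]
width: 0.0434
grasp_force: 30.5
```

Call:
{"name": "servo_tool", "arguments": {"increments": [[0.04, 0.8, 0, 0, 0, 0, 1], [0.12, 2.8, 0, 0, 0, 0, 1], [0.22, 5.2, 0, 0, 0, 0, 1], [0.33, 7.7, 0, 0, 0, 0, 1], [0.44, 10.2, 0, 0, 0, 0, 1], [0.54, 12.6, 0, 0, 0, 0, 1], [0.63, 14.6, 0, 0, 0, 0, 1], [0.67, 15.55, 0, 0, 0, 0, 1]]}}

```text
t: 34.75
tool_pos: [0.6184, -0.1525, 0.1435]
eef_rot: [-0.001, 0.725, 0.688, 0.0]
ft_force: [-0.5, -0.7, 0.3]
width: 0.0435
grasp_force: 30.5
```

```bash
python3 - <<'E'
from h import *
st=dict(tool_pos=np.array([.6311,.0988,.1635]),eef_rot=[.299,-.078,.951,.023])
c=np.array([.6067,.148]);E=np.array([[.9875,.1575],[-.1575,.9875]])
m=orange(cv2.imread("pics/d4.png")[:,:,::-1]); 
N,l,s,ce=cv2.connectedComponentsWithStats(m)
for i in range(1,N):
    if s[i,4]>4000:
        b=cv2.approxPolyDP(cv2.findContours((l==i).astype(np.uint8),0,2)[0][0],6,True)[:,0]
        for q in b: print((1e3*(E@(onz(wray(q,st),.032)[:2]-c))).round(0),end=' ')
        print()
E
```

```text
[-31. -71.] [ 41. -74.] [ 42. -31.] [-29. -30.] 
[-30. -23.] [ 40. -23.] [42. 20.] [-30.  19.] 
[-31.  31.] [36. 28.] [43. 72.] [-28.  74.]
```

Call:
{"name": "servo_tool", "arguments": {"increments": [[0, 0.49, 0, 0, 0, 0.098, 1], [-0.04, 0.98, 0, 0, 0, 0.196, 1], [-0.14, 1.46, 0, 0, 0, 0.295, 1], [-0.28, 1.93, 0, 0, 0, 0.393, 1], [-0.46, 2.39, 0, 0, 0, 0.491, 1], [-0.69, 2.82, 0, 0, 0, 0.589, 1], [-0.97, 3.23, 0, 0, 0, 0.687, 1], [-1.28, 3.61, 0, 0, 0, 0.785, 1]]}}

```text
t: 35.42
tool_pos: [0.6053, -0.1196, 0.1433]
eef_rot: [-0.0, 0.406, 0.914, -0.0]
ft_force: [-0.5, -0.6, 0.0]
width: 0.0433
grasp_force: 30.5
```

Call:
{"name": "servo_tool", "arguments": {"increments": [[-0.35, 0.35, 0, 0, 0, 0.098, 1], [-0.72, 0.66, 0, 0, 0, 0.196, 1], [-1.13, 0.94, 0, 0, 0, 0.295, 1], [-1.56, 1.17, 0, 0, 0, 0.393, 1], [-2.02, 1.36, 0, 0, 0, 0.491, 1], [-2.48, 1.5, 0, 0, 0, 0.589, 1], [-2.97, 1.6, 0, 0, 0, 0.687, 1], [-3.45, 1.65, 0, 0, 0, 0.785, 1]]}}

```text
t: 36.08
tool_pos: [0.5707, -0.1032, 0.1434]
eef_rot: [-0.0, 0.026, 1.0, -0.0]
ft_force: [-0.4, 0.1, 0.2]
width: 0.0439
grasp_force: 30.5
```

Call:
{"name": "servo_tool", "arguments": {"increments": [[-0.8, 0.04, 0, 0, 0, 0, 1], [-2, 0.11, 0, 0, 0, 0, 1], [-3.5, 0.19, 0, 0, 0, 0, 1], [-5, 0.27, 0, 0, 0, 0, 1], [-6.5, 0.35, 0, 0, 0, 0, 1], [-8, 0.42, 0, 0, 0, 0, 1], [-9.5, 0.5, 0, 0, 0, 0, 1], [-11.5, 0.61, 0, 0, 0, 0, 1]]}}

```text
t: 36.75
tool_pos: [0.4553, -0.0971, 0.1434]
eef_rot: [0.0, 0.03, 1.0, -0.0]
ft_force: [-0.7, 0.7, 0.4]
width: 0.0435
grasp_force: 30.5
```

Call:
{"name": "servo_tool", "arguments": {"increments": [[-0.5, 1, 1.5, 0, 0, 0, 1], [-0.5, 2.5, 3.5, 0, 0, 0.03, 1], [0.5, 4.5, 5.5, 0, 0, 0.06, 1], [2, 7, 7, 0, 0, 0.09, 1], [3, 9.5, 7, 0, 0, 0.12, 1], [4, 12, 7, 0, 0, 0.15, 1], [5, 14.5, 7, 0, 0, 0.18, 1], [6, 17, 7, 0, 0, 0.21, 1]]}}

```text
t: 37.42
tool_pos: [0.5161, 0.074, 0.2137]
eef_rot: [0.0, -0.076, 0.997, -0.0]
ft_force: [1.2, -0.4, -0.5]
width: 0.0439
grasp_force: 30.6
```

Call:
{"name": "servo_tool", "arguments": {"increments": [[1, 2.5, 0, 0, 0, 0, 1], [2, 5, 0, 0.01, -0.06, 0, 1], [3, 7, 0, 0.025, -0.16, 0, 1], [4, 8.5, 0, 0.04, -0.27, 0, 1], [4.7, 9.3, 0, 0.06, -0.38, 0, 1], [4.7, 9.3, 0, 0.08, -0.49, 0, 1], [4.7, 9.3, -1, 0.096, -0.6, 0, 1], [4.7, 9.3, -3, 0.096, -0.603, 0, 1]]}}

```text
t: 38.08
tool_pos: [0.5611, 0.1659, 0.183]
eef_rot: [0.302, -0.072, 0.95, 0.025]
ft_force: [-0.1, -0.3, -1.3]
width: 0.0432
grasp_force: 30.6
```

Call:
{"name": "servo_tool", "arguments": {"increments": [[0, 0, -2, 0, 0, 0, 1], [0, 0, -4, 0, 0, 0, 1], [0, 0, -6, 0, 0, 0, 1], [0, 0, -7.5, 0, 0, 0, 1], [0, 0, -8.7, 0, 0, 0, 1], [0, 0, -9.6, 0, 0, 0, 1], [0, 0, -10.1, 0, 0, 0, 1], [0, 0, -10.1, 0, 0, 0, 1]]}}

```text
t: 38.75
tool_pos: [0.5626, 0.1658, 0.0813]
eef_rot: [0.299, -0.073, 0.951, 0.024]
ft_force: [-0.6, 0.7, -1.0]
width: 0.0431
grasp_force: 30.6
```

Call:
{"name": "servo_tool", "arguments": {"increments": [[0, 0, 0, 0, 0, 0, 0.42], [0, 0, 0, 0, 0, 0, 0.42], [0, 0, 0, 0, 0, 0, 0.35], [0, 0, 0, 0, 0, 0, 0.32], [0, 0, 1, 0, 0, 0, 0.32], [0, 0, 3, 0, 0, 0, 0.32], [0, 0, 6, 0, 0, 0, 0.32], [0, 0, 9, 0, 0, 0, 0.3]]}}

```text
t: 39.42
tool_pos: [0.5625, 0.1659, 0.1735]
eef_rot: [0.299, -0.074, 0.951, 0.024]
ft_force: [1.3, 0.4, 0.2]
width: 0.0599
grasp_force: 0.0
```

Call:
{"name": "servo_tool", "arguments": {"increments": [[-0.3, -0.5, 2, 0, 0, 0, 0.3], [-0.6, -1, 4.5, 0, 0, 0, 0.3], [-1, -2.5, 6.5, -0.016, 0.1, 0, 0.2], [-2, -5, 8, -0.032, 0.2, 0, 0.1], [-3, -8, 8, -0.048, 0.3, 0, 0], [-4, -11, 8, -0.064, 0.4, 0, 0], [-5, -14, 8, -0.08, 0.5, 0, 0], [-6, -17, 8, -0.096, 0.603, 0, 0]]}}

```text
t: 40.08
tool_pos: [0.5027, -0.0054, 0.2552]
eef_rot: [-0.001, -0.077, 0.997, -0.0]
ft_force: [1.6, 0.2, -0.5]
width: 0.0856
grasp_force: 0.0
```

Call:
{"name": "servo_tool", "arguments": {"increments": [[-0.5, -3, 0, 0, 0, -0.12, 0], [-1, -6, 0, 0, 0, -0.24, 0], [-2, -9, 0, 0, 0, -0.36, 0], [-3, -12, 0, 0, 0, -0.48, 0], [-4, -15, 0, 0, 0, -0.6, 0], [-5, -18, 0, 0, 0, -0.72, 0], [-6, -21, 0, 0, 0, -0.84, 0], [-6.2, -23.5, 0, 0, 0, -0.96, 0]]}}

```text
t: 40.75
tool_pos: [0.4398, -0.241, 0.2542]
eef_rot: [0.001, 0.395, 0.919, -0.0]
ft_force: [0.5, 0.8, 0.2]
width: 0.0851
grasp_force: 0.0
```

Call:
{"name": "servo_tool", "arguments": {"increments": [[0, -1, 0, 0, 0, -0.017, 0], [0, -2, 0, 0, 0, -0.017, 0], [0, -2.9, 0, 0, 0, -0.017, 0], [0, -2.9, 0, 0, 0, -0.017, 0], [0, -2.9, 0, 0, 0, -0.017, 0], [0, -2.9, 0, 0, 0, -0.017, 0], [0, -2.9, 0, 0, 0, -0.017, 0], [0, -2.9, 0, 0, 0, -0.017, 0]]}}

```text
t: 41.42
tool_pos: [0.4413, -0.2672, 0.2527]
eef_rot: [0.0, 0.399, 0.917, 0.0]
ft_force: [-0.1, -0.1, 0.1]
width: 0.0855
grasp_force: 0.0
```

```bash
python3 - <<'E'
from h import *
st=ctrl.get_state(); w=vision.snapshot("wrist"); t=vision.snapshot("top"); s=vision.snapshot("scene")
save("w8",w); save("mix",np.hstack([crop(t,190,150,140,150,2.8),crop(s,330,170,100,105,4)]))
print(st['tool_pos'],st['eef_rot'])
q=st['eef_rot'];print(R.from_quat([q[1],q[2],q[3],q[0]]).as_matrix()[:,1].round(3))
N,l,sx,ce=cv2.connectedComponentsWithStats(orange(w))
for i in range(1,N):
    if sx[i,4]>800:
        k=(l==i).astype(np.uint8); c=cv2.findContours(k,0,2)[0][0]; b=cv2.boxPoints(cv2.minAreaRect(c)); P=np.array([onz(wray(x,st),.01)[:2] for x in b]); m=P.mean(0)
        e=[P[1]-P[0],P[2]-P[1]]; print(sx[i],m.round(4),[(np.linalg.norm(x).round(4),np.degrees(np.arctan2(x[1],x[0])).round(1)) for x in e])
N,l,sx,ce=cv2.connectedComponentsWithStats(orange(t))
for i in range(1,N):
    if sx[i,4]>60: print("top",sx[i],onz(ray("top",ce[i]),.01).round(3))
E
```

```text
[ 0.4412985  -0.26722603  0.25272873] [7.43564110e-05 3.99152464e-01 9.16884563e-01 5.03622205e-05]
[0.732 0.681 0.   ]
[ 299  171   42   68 2600] [ 0.4368 -0.2678] [(np.float64(0.0403), np.float64(42.9)), (np.float64(0.0686), np.float64(-46.5))]
top [554 151  34  26 598] [ 0.798 -0.695  0.01 ]
top [570 185  34  26 492] [ 0.707 -0.731  0.01 ]
top [300 195  25  18 109] [ 0.695 -0.021  0.01 ]
top [255 220  22  30 468] [0.624 0.1   0.01 ]
top [ 215  223   42   55 1360] [0.593 0.175 0.01 ]
top [397 291  31  31 455] [ 0.436 -0.268  0.01 ]
top [354 339  15  30 209] [ 0.32  -0.138  0.01 ]
```

View pics/mix.png

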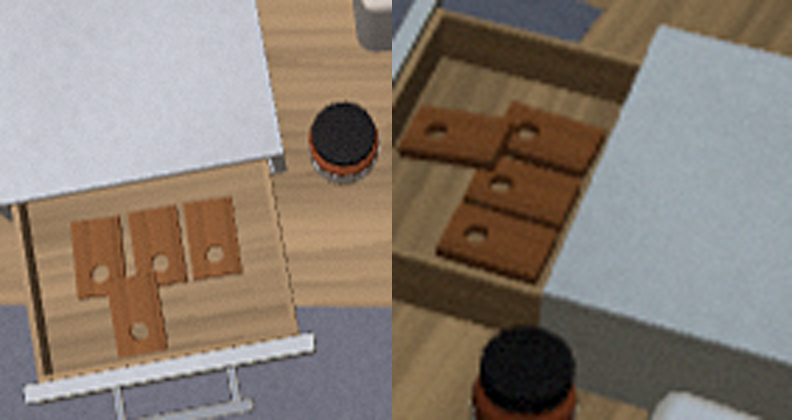

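Call:
{"name": "servo_tool", "arguments": {"increments": [[-0.4, 0, -3, 0, 0, 0, 0], [-0.4, 0, -6, 0, 0, 0, 0], [-0.4, 0, -9, 0, 0, 0, 0], [-0.4, 0, -12, 0, 0, 0, 0], [-0.4, 0, -15, 0, 0, 0, 0], [-0.4, 0, -18, 0, 0, 0, 0], [-0.4, 0, -20, 0, 0, 0, 0], [-0.4, 0, -21, 0, 0, 0, 0]]}}

```text
t: 42.23
tool_pos: [0.4355, -0.2667, 0.0389]
eef_rot: [-0.003, 0.4, 0.917, 0.001]
ft_force: [0.3, 0.6, -0.3]
width: 0.0852
grasp_force: 0.0
```

Call:
{"name": "servo_tool", "arguments": {"increments": [[0, 0, -1, 0, 0, 0, 0.15], [0, 0, -1.8, 0, 0, 0, 0.3], [0, 0, -2, 0, 0, 0, 0.4], [0, 0, -2, 0, 0, 0, 0.5], [0, 0, -2, 0, 0, 0, 0.6], [0, 0, -2, 0, 0, 0, 1], [0, 0, -2, 0, 0, 0, 1], [0, 0, -2, 0, 0, 0, 1]], "newtons": 30}}

```text
t: 42.9
tool_pos: [0.4374, -0.2682, 0.0233]
eef_rot: [0.001, 0.4, 0.917, -0.0]
ft_force: [0.2, -0.4, 0.4]
width: 0.0428
grasp_force: 30.7
```

Call:
{"name": "servo_tool", "arguments": {"increments": [[0, 0, 1, 0, 0, 0, 1], [0, 0, 4, 0, 0, 0, 1], [0, 0, 7, 0, 0, 0, 1], [0, 0, 10, 0, 0, 0, 1], [0, 0, 13, 0, 0, 0, 1], [0, 0, 16, 0, 0, 0, 1], [0, 0, 19, 0, 0, 0, 1], [0, 0, 22, 0, 0, 0, 1]]}}

```text
t: 43.57
tool_pos: [0.4368, -0.2678, 0.2453]
eef_rot: [0.001, 0.4, 0.917, -0.0]
ft_force: [0.5, 0.3, -0.5]
width: 0.0427
grasp_force: 30.7
```

Call:
{"name": "servo_tool", "arguments": {"increments": [[0.5, 1.5, 0.5, 0, 0, 0.1, 1], [1, 4, 1, 0, 0, 0.2, 1], [2, 7, 1, 0, 0, 0.32, 1], [3, 10, 1, 0, 0, 0.44, 1], [4, 13, 1, 0, 0, 0.56, 1], [5, 16, 1, 0, 0, 0.68, 1], [6, 19, 1, 0, 0, 0.8, 1], [7, 22, 1, 0, 0, 0.9, 1]]}}

```text
t: 44.23
tool_pos: [0.5071, -0.0464, 0.2538]
eef_rot: [0.001, -0.042, 0.999, -0.0]
ft_force: [-0.0, -0.5, -0.9]
width: 0.0427
grasp_force: 30.7
```

Call:
{"name": "servo_tool", "arguments": {"increments": [[1, 3, 0, 0, 0, 0.04, 1], [2, 6, 0, 0, 0, 0.077, 1], [3, 9, 0, 0, 0, 0.077, 1], [4, 11, 0, 0, 0, 0.077, 1], [5, 12.7, 0, 0, 0, 0.077, 1], [5.3, 13.2, -1, 0, 0, 0.077, 1], [5.3, 13.2, -4, 0, 0, 0.077, 1], [5.3, 13.2, -7, 0, 0, 0.077, 1]]}}

```text
t: 44.9
tool_pos: [0.5608, 0.0842, 0.1835]
eef_rot: [0.002, -0.077, 0.997, -0.0]
ft_force: [-0.8, 0.4, -0.7]
width: 0.0426
grasp_force: 30.7
```

```bash
python3 - <<'E'
from h import *
st=ctrl.get_state(); print(st['tool_pos'],st['width'],st['grasp_force'])
w=vision.snapshot("wrist"); save("w9",w); N,l,s,ce=cv2.connectedComponentsWithStats(orange(w))
for i in range(1,N):
    if s[i,4]>300: print(s[i],ce[i].round(1))
E
```

```text
[0.56077211 0.08415008 0.18353933] 0.042582992911382796 30.745568051934242
[  268   190   211   195 23350] [361.2 290.6]
```

Call:
{"name": "servo_tool", "arguments": {"increments": [[0, 0, -2, 0, 0, 0, 1], [0, 0, -4.5, 0, 0, 0, 1], [0, 0, -7, 0, 0, 0, 1], [0, 0, -9, 0, 0, 0, 1], [0, 0, -11, 0, 0, 0, 1], [0, 0, -12, 0, 0, 0, 1], [0, 0, -12.5, 0, 0, 0, 1], [0, 0, -12.5, 0, 0, 0, 1]]}}

```text
t: 45.62
tool_pos: [0.5596, 0.0836, 0.0571]
eef_rot: [-0.001, -0.077, 0.997, -0.0]
ft_force: [-1.3, 0.0, -0.8]
width: 0.043
grasp_force: 30.7
```

Call:
{"name": "servo_tool", "arguments": {"increments": [[0, 0, 0, 0, 0, 0, 0.42], [0, 0, 0, 0, 0, 0, 0.4], [0, 0, 0, 0, 0, 0, 0.35], [0, 0, 0, 0, 0, 0, 0.32], [0, 0, 1, 0, 0, 0, 0.32], [0, 0, 4, 0, 0, 0, 0.32], [0, 0, 8, 0, 0, 0, 0.32], [0, 0, 12, 0, 0, 0, 0.3]]}}

```text
t: 46.28
tool_pos: [0.5592, 0.084, 0.1789]
eef_rot: [-0.001, -0.077, 0.997, -0.0]
ft_force: [0.7, 0.1, -0.5]
width: 0.0593
grasp_force: 0.0
```

Call:
{"name": "servo_tool", "arguments": {"increments": [[-1, 0.5, 2, 0, 0, 0, 0.3], [-3, 1, 4, 0, 0, 0, 0.4], [-6, 1.5, 5, 0, 0, 0, 0.5], [-9, 2, 5, 0, 0, 0, 0.7], [-12, 2.5, 5, 0, 0, 0, 1], [-15, 3, 5, 0, 0, 0, 1], [-17, 3, 5, 0, 0, 0, 1], [-17, 3, 5, 0, 0, 0, 1]]}}

```text
t: 46.95
tool_pos: [0.3877, 0.1144, 0.2297]
eef_rot: [0.001, -0.078, 0.997, 0.0]
ft_force: [0.6, 0.3, 0.5]
width: -0.0001
grasp_force: 0.0
```

```bash
python3 - <<'E'
from h import *
st=ctrl.get_state(); print(st['tool_pos'],st['eef_rot'],st['width'],st['qpos'].round(2))
t=vision.snapshot("top"); s=vision.snapshot("scene"); save("mix2",np.hstack([crop(t,190,150,140,150,2.8),crop(s,330,170,100,105,4)]))
E
```

```text
[0.38765555 0.11441793 0.22974433] [ 1.40049235e-03 -7.78067422e-02  9.96967422e-01  3.28605113e-04] -0.00014142664745027972 [ 0.2  -0.45  1.74  0.    1.84 -1.52]
```

View pics/mix2.png

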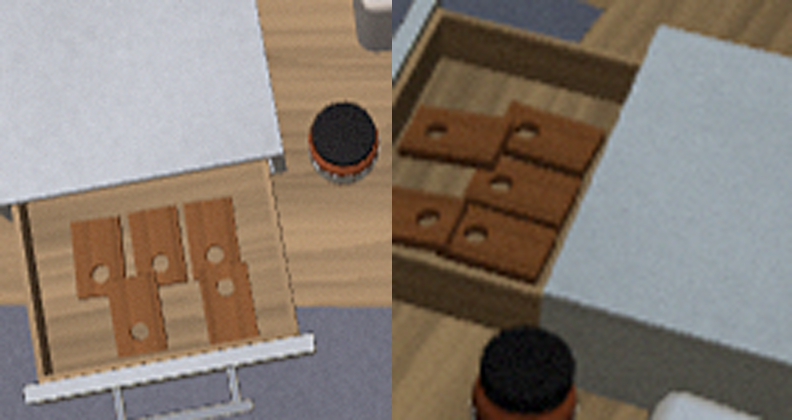

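Call:
{"name": "servo_tool", "arguments": {"increments": [[1.8, 0.2, -1, 0, 0, 0, 1], [3.6, 0.4, -3, 0, 0, 0, 1], [3.6, 0.4, -6, 0, 0, 0, 1], [3.6, 0.4, -9, 0, 0, 0, 1], [3.6, 0.4, -12, 0, 0, 0, 1], [3.6, 0.4, -15, 0, 0, 0, 1], [3.6, 0.4, -17.5, 0, 0, 0, 1], [3.6, 0.4, -18, 0, 0, 0, 1]]}}

```text
t: 47.72
tool_pos: [0.424, 0.1172, 0.0424]
eef_rot: [-0.004, -0.077, 0.997, -0.001]
ft_force: [-1.7, -0.3, -0.9]
width: 0.0001
grasp_force: 0.0
```

Call:
{"name": "servo_tool", "arguments": {"increments": [[0.3, 0.05, 0, 0, 0, 0, 1], [0.7, 0.11, 0, 0, 0, 0, 1], [1.1, 0.18, 0, 0, 0, 0, 1], [1.8, 0.29, 0, 0, 0, 0, 1], [2.8, 0.45, 0, 0, 0, 0, 1], [4, 0.64, 0, 0, 0, 0, 1], [5.2, 0.83, 0, 0, 0, 0, 1], [6.4, 1.02, 0, 0, 0, 0, 1]]}}

```text
t: 48.38
tool_pos: [0.4918, 0.1287, 0.0492]
eef_rot: [0.001, -0.077, 0.997, 0.0]
ft_force: [-1.8, 0.5, 1.3]
width: 0.0002
grasp_force: 0.8
```

Call:
{"name": "servo_tool", "arguments": {"increments": [[1.2, 0.19, 0, 0, 0, 0, 1], [2.4, 0.38, 0, 0, 0, 0, 1], [3.6, 0.57, 0, 0, 0, 0, 1], [4.8, 0.77, 0, 0, 0, 0, 1], [6, 0.96, 0, 0, 0, 0, 1], [7.2, 1.15, 0, 0, 0, 0, 1], [8, 1.28, 0, 0, 0, 0, 1], [8.5, 1.36, 0, 0, 0, 0, 1]]}}

```text
t: 49.05
tool_pos: [0.5767, 0.1421, 0.0485]
eef_rot: [0.001, -0.077, 0.997, 0.0]
ft_force: [-0.9, -0.6, 0.7]
width: 0.0004
grasp_force: 0.5
```

Call:
{"name": "servo_tool", "arguments": {"increments": [[0.2, 0.03, 0, 0, 0, 0, 1], [0.4, 0.06, 0, 0, 0, 0, 1], [0.6, 0.1, 0, 0, 0, 0, 1], [0.8, 0.13, 0, 0, 0, 0, 1], [1, 0.16, 0, 0, 0, 0, 1], [1.2, 0.19, 0, 0, 0, 0, 1], [1.4, 0.22, 0, 0, 0, 0, 1], [1.6, 0.26, 0, 0, 0, 0, 1]]}}

```text
t: 49.72
tool_pos: [0.5912, 0.1444, 0.0476]
eef_rot: [0.0, -0.077, 0.997, -0.0]
ft_force: [-0.9, 0.5, 1.0]
width: 0.0002
grasp_force: 0.5
```

Call:
{"name": "servo_tool", "arguments": {"increments": [[0.1, 0.02, 0, 0, 0, 0, 1], [0.2, 0.03, 0, 0, 0, 0, 1], [0.3, 0.05, 0, 0, 0, 0, 1], [0.4, 0.06, 0, 0, 0, 0, 1], [0.5, 0.08, 0, 0, 0, 0, 1], [0.6, 0.1, 0, 0, 0, 0, 1], [0.7, 0.11, 0, 0, 0, 0, 1], [0.8, 0.13, 0, 0, 0, 0, 1]]}}

```text
t: 50.38
tool_pos: [0.5991, 0.1457, 0.0475]
eef_rot: [-0.0, -0.077, 0.997, 0.0]
ft_force: [-1.7, -0.7, 0.1]
width: -0.0
grasp_force: 0.5
```

Call:
{"name": "servo_tool", "arguments": {"increments": [[0.1, 0.02, 0, 0, 0, 0, 1], [0.2, 0.03, 0, 0, 0, 0, 1], [0.3, 0.05, 0, 0, 0, 0, 1], [0.4, 0.06, 0, 0, 0, 0, 1], [0.5, 0.08, 0, 0, 0, 0, 1], [0.6, 0.1, 0, 0, 0, 0, 1], [0.7, 0.11, 0, 0, 0, 0, 1], [0.8, 0.13, 0, 0, 0, 0, 1]]}}

```text
t: 51.05
tool_pos: [0.6003, 0.146, 0.0474]
eef_rot: [-0.009, -0.077, 0.997, -0.001]
ft_force: [-35.8, -6.8, 19.5]
width: -0.0002
grasp_force: 18.6
```

Call:
{"name": "servo_tool", "arguments": {"increments": [[-0.5, -0.08, 0, 0, 0, 0, 1], [-1.2, -0.2, 0, 0, 0, 0, 1], [-2.5, -0.4, 0, 0, 0, 0, 1], [-4, -0.6, 0, 0, 0, 0, 1], [-5.5, -0.9, 1, 0, 0, 0, 1], [-8, -1.2, 4, 0, 0, 0, 1], [-11, -1.5, 8, 0, 0, 0, 1], [-14, -2, 12, 0, 0, 0, 1]]}}

```text
t: 51.72
tool_pos: [0.4759, 0.1284, 0.1544]
eef_rot: [-0.0, -0.077, 0.997, -0.0]
ft_force: [0.2, -0.6, 1.4]
width: -0.0002
grasp_force: 0.0
```

Call:
{"name": "servo_tool", "arguments": {"increments": [[-1, 0, 3, 0, 0, 0, 1], [-2, 0, 6, 0, 0, 0, 1], [-3, 0, 8, 0, 0, 0, 1], [-3, 0, 8, 0, 0, 0, 1], [-3, 0, 8, 0, 0, 0, 1], [-3, 0, 8, 0, 0, 0, 1], [-3, 0, 8, 0, 0, 0, 1], [-3, 0, 8, 0, 0, 0, 1]]}}

```text
t: 52.38
tool_pos: [0.447, 0.1284, 0.232]
eef_rot: [-0.002, -0.077, 0.997, -0.0]
ft_force: [0.4, -0.2, -1.6]
width: -0.0002
grasp_force: 0.0
```

```bash
python3 - <<'E'
from h import *
t=vision.snapshot("top"); s=vision.snapshot("scene"); save("end",t); save("ends",s)
a=cv2.imread("pics/top0.png")[:,:,::-1]
g=lambda im,u0,v0,u1,v1: im[v0:v1,u0:u1].astype(float)
for n,b in dict(jar=(298,182,328,216),can=(388,155,422,190),pot=(130,303,168,341)).items(): print(n,np.abs(g(t,*b)-g(a,*b)).mean().round(2))
print("orange on rod/bench px",orange(t)[210:325,340:450].astype(bool).sum())
# handle/front profile along the drawer axis: brightness of front edge & gap
o=np.array([.664,.158]);ex=np.array([.9875,.1575])
print([(k,int(t[tuple(np.round(proj("top",[*(o+ex*k*1e-3-np.array([-.1575,.9875])*.08),.08])[::-1]).astype(int))].mean())) for k in range(-70,22,4)])
E
```

```text
jar 3.79
can 3.26
pot 7.26
orange on rod/bench px 0
[(-70, 147), (-66, 149), (-62, 146), (-58, 142), (-54, 145), (-50, 140), (-46, 135), (-42, 128), (-38, 134), (-34, 122), (-30, 125), (-26, 105), (-22, 71), (-18, 69), (-14, 210), (-10, 193), (-6, 194), (-2, 159), (2, 135), (6, 198), (10, 199), (14, 194), (18, 194)]
```

```bash
python3 - <<'E'
from h import *
for n,b in (("top0",0),("end",0)):
    im=cv2.imread(f"pics/{n}.png"); g=cv2.cvtColor(im[295:350,122:176],cv2.COLOR_BGR2HSV); m=((g[...,1]<40)&(g[...,2]>120)).astype(np.uint8)
    print(n,m.sum(),cv2.boundingRect(m))
import itertools
a=cv2.imread("pics/scene0.png").astype(int);e=cv2.imread("pics/ends.png").astype(int)
print(np.abs(a-e)[120:165,322:358].mean().round(2), np.abs(a-e)[248:292,346:380].mean().round(2), np.abs(a-e)[328:378,320:358].mean().round(2))
h=cv2.imread("pics/end.png"); 
for k in (-6,0,6): 
  print([int(h[tuple(np.round(proj("top",[*(np.array([.664,.158])+np.array([.9875,.1575])*x*1e-3+np.array([-.1575,.9875])*k*1e-2*1.5),.08])[::-1]).astype(int))].mean()) for x in range(-26,14,3)])
E
```

```text
top0 1170 (9, 0, 45, 55)
end 1069 (9, 0, 45, 55)
2.93 4.92 2.95
[100, 74, 76, 66, 203, 197, 200, 202, 195, 150, 201, 194, 193, 192]
[83, 76, 71, 157, 212, 205, 202, 212, 164, 125, 205, 199, 197, 202]
[94, 79, 65, 144, 202, 202, 199, 181, 117, 156, 213, 207, 207, 202]
```

```bash
python3 -c "
from cell import order
print(order.hand_in())"
```

```text
the job is handed in; nothing more can be done
None
```

All four rod tags and the bench tag lie in the drawer, which I pushed until it hit its stop, and the jar, can and cup look undisturbed in the final pictures; the job is handed in, with no verdict returned.

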